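# Dip the oil can and show the rod

### The job

A roll of tape has been parked over the sloping dip tube of the steel oil can: slide it off the tube and lay it flat on the round cork mat. Then take the dip rod from its wooden rest, push it down the tube until its collar stops on the tube's mouth, and draw it right out again. Finish still holding the rod in the gripper: level, its tip over the white saucer and at least 10 cm above the bench, still, ready to be read; leave the other things on the bench where they are.

Things in the scene. Friction and masses are not known exactly. Their poses are not given: they have to be found in the camera images.
- oil_can: Boxy stainless oil can, fixed, 145 mm deep (own x, from -165 to -20 mm), 150 mm wide (own y, +-75 mm), 135 mm high with a black filler cap (up to 147 mm) at the back; its front upper edge is bevelled at 45 degrees and the dip tube comes out of that bevel. Origin on the bench straight below the tube's mouth, z up; own x points horizontally the way the tube leans. Its yaw varies by about 0.3 rad either way.
- dip_tube: Steel guide tube fixed to the can, sloping 45 degrees. Origin at the centre of its open mouth, 165 mm above the bench; own z points out of the mouth along the tube (up and outwards at 45 degrees, away from the robot), own y is level. Outside diameter 26 mm, bore 18 mm (straight, no funnel), open for 130 mm and more below the mouth; a flange of 40 mm diameter, 34 mm below the mouth, carries the tape roll; 67 mm of tube stand out of the can.
- roll_center (a point): Centre of the roll of paper tape (body tape_roll): outside diameter 62 mm, width 40 mm (along its own z, the roll's axis), bore 36 mm, rigid, about 0.1 kg. It starts around the tube, resting on the flange, its upper face 6 mm past the mouth, so it must be moved at least 40 mm along the tube to come off.
- tape_roll: The same tape roll: origin at the centre of its lower face, own z along its axis (pointing out along the tube at the start).
- cork_mat: Round cork mat, 110 mm diameter, 4 mm thick, fixed on the bench, origin at the centre of its underside. The roll is to lie on it on its flat side (roll centre 24 mm above the bench).
- rod_rest: Fixed wooden rest for the rod: base strip 215 x 40 x 10 mm along own x, one notched post (12 mm thick, 34 mm wide) at own x = -90 mm under the rod's shaft, up to 71 mm high, another at own x = +84 mm under the handle, up to 61 mm high; nothing between them above the base strip. Origin on the bench below the rod's collar, z up. Yaw varies by about 0.35 rad either way.
- rod_grip (a point): Point to grip on the dip rod's handle, near its middle: 48 mm from the collar's stop face. Handle: black plastic bar 92 mm long (own x), 14 mm wide (own y), 22 mm high (own z). Own x runs along the rod from the tip to the handle end. The rod starts level in its rest, axis 64 mm above the bench, handle pointing away from the robot, flat sides upright; just lift it out. Rod about 0.12 kg.
- rod_stop (a point): Centre of the stop face of the rod's collar (the face towards the tip), on the rod's axis; axes as rod_grip. Collar: disc of 44 mm diameter, 8 mm thick. When the rod is fully home this point lies at the dip tube's origin.
- rod_tip (a point): Tip of the rod, 120 mm from the stop face, on the axis; axes as rod_grip. The shaft is a steel rod of 10 mm diameter with a rounded tip.
- dip_rod: The dip rod itself; origin at the stop face of the collar, as rod_stop.
- saucer: White ceramic saucer, 120 mm diameter, 18 mm high, loose on the bench; origin at the centre of its underside.
- bento: Orange bento box with clip-on lid, 126 x 186 x 59 mm, loose bystander; origin at the centre of its underside.
- snack_tin: Round stainless snack tin, 84 mm diameter, 50 mm high, loose bystander; origin at the centre of its underside.
- tumbler: Glass tumbler, 68 mm diameter, 100 mm high, loose bystander; origin at the centre of its underside.
- cutlery_case: Blue plastic cutlery case with a button catch, 210 (own x) x 70 x 26 mm, loose bystander; origin at the centre of its underside.
- mug: Blue mug, 80 mm diameter, 90 mm high, handle at own +y, loose bystander; origin at the centre of its underside.
- pepper: Glass spice jar with steel cap, 44 mm diameter, 110 mm high, loose bystander; origin at the centre of its underside.
There are look-alikes about, which are no part of the job. Leave any orange look-alike of the tape_roll alone. Of the things shaped like the saucer, the white one is meant.

How it is judged (in metres and radians):
On the way, in this order (a step that is already met when the one before it is completed fails the run):
1. the tape roll is off the tube, lying flat on the cork mat, let go (horizontal distance between roll_center and cork_mat below 0.045 m and height (world z) of roll_center below 0.029 m and contact force between tape_roll and the fingers below 0.05 N and linear speed of tape_roll below 0.03 m/s), for 0.2 s.
2. the dip rod is in the tube with its collar stopped on the mouth (z of rod_stop in the frame of dip_tube below 0.004 m and distance between rod_stop and dip_tube below 0.009 m and angle between the x axis of rod_stop and the z axis of dip_tube, either way round below 0.12 rad), for 0.1 s.
3. the rod is drawn right out of the tube (z of rod_tip in the frame of dip_tube above 0.005 m), for 0.1 s.
At the end, for the whole second after the job is handed in: The rod is held in the fingers and touches nothing else: level within about 9 degrees, tip within 50 mm (horizontally) of the saucer's centre, tip and handle at least 95 mm above the bench, still; the tape roll lies flat on the cork mat, let go, its centre within 45 mm of the mat's centre (all of step 1 and angle between rod_tip's own x axis and vertical between 1.4108 and 1.7308 rad and horizontal distance between rod_tip and saucer below 0.05 m and height (world z) of each of rod_tip, rod_grip above 0.095 m and linear speed of dip_rod below 0.03 m/s and angular speed of dip_rod below 0.3 rad/s and contact force between dip_rod and the fingers above 1 N and contact force between dip_rod and oil_can below 0.05 N and contact force between dip_rod and rod_rest below 0.05 N and contact force between dip_rod and tape_roll below 0.05 N and contact force between dip_rod and saucer below 0.05 N and contact force between dip_rod and bento below 0.05 N and contact force between dip_rod and snack_tin below 0.05 N and contact force between dip_rod and tumbler below 0.05 N and contact force between dip_rod and cutlery_case below 0.05 N and contact force between dip_rod and mug below 0.05 N and contact force between dip_rod and pepper below 0.05 N); the arm keeps its last pose, push and grip.
It fails at once if the saucer or another bystander is pushed about (more than 30 mm) (distance of any of saucer, bento, snack_tin, tumbler, cutlery_case, mug, pepper from where it was at the start of the episode above 0.03 m).
It also fails if it takes over 69 s, if anything falls off the work surface, if the arm or the gripper's body presses on something with over 40 N, if the wrist force passes 120 N, or if a joint passes its speed limit or range.

### The arm

A 6-joint arm with a two-finger parallel gripper is mounted at the origin on the work surface. World frame = base frame: x ahead of the robot, y to its left, z up, the work surface at z = 0. Lengths are in m, angles in degrees, forces in N, time in s.
With the tool pointing down it reaches from about 0.35 to 1 m from the base axis. Payload 7.1 kg.
Tool frame: the origin (TCP) lies on the centre line of the jaws, within the pads' length; the fingertips stand 19 mm ahead of it and the grasp point (between the pads) is the TCP (r.finger_overhang is the distance from the TCP to the fingertips, in m); x points along the fingers, y is the direction in which the jaws open and shut, and the axes are right-handed (so a half turn about x gives the same grasp; the last joint's range is limited). The gripper opens to 85 mm and grips with 20 to 120 N. Pads are 22 mm wide; open, the fingers measure 114 mm over their backs; the gripper's body (76 mm by 85 mm) begins 54 mm behind the grasp point. The pads swing forward as they close: fully open they stand 13 mm farther back than shut.
Start: joints at [65.26, 24.242, 93.386, -0, 62.372, -1.089], TCP at [0.251, 0.572, 0.25] pointing down, gripper open.
Joint ranges: [-172.04, 172.04], [-51.8, 120.97], [4.93, 147.93], [-75.15, 255.16], [6.16, 154.13], [-145.62, 145.62]. Speed limits (degrees/s): [136.94, 136.94, 172.46, 180, 180, 180].

### API

Orientations are given as [roll, pitch, yaw] about the fixed x, y, z axes, in that order (R = Rz(yaw) Ry(pitch) Rx(roll)).
In Python, from workcell import r gives the robot as it stands.
- The arm moves only by the tool step_arm, never from a script. Its argument "commands" is a list of rows, each an object with "delta_pos": the shift along the tool's x, y, z in m, a list of three; "rotation": the turn, a rotation vector about the tool's x, y, z in rad, a list of three; "jaw": the opening, from 0 (shut) to 1 (fully open). A call has 1 to 20 rows; each row is the pose to reach, as a shift and turn from the pose measured when the call began, along the tool's axes at that moment; what a row does not reach only later rows make up. A row lasts 1/8 s, in which the tool goes at most 62.5 mm and 10.7 degrees, less where a joint would pass 70% of its speed; a pose out of reach is approached as far as the arm can. A call with a gripper value outside its range is refused whole. The fingers move at their own pace and stop on an object; "squeeze" is the grip in N (left out, the last holds). Time passes only in rows, so rows that repeat a pose let the fingers close. It gives the time, the measured TCP pose, the force and the opening at its end, in the units of the state.
- r.get_obs(): the state, without advancing time (a new reading comes with each control period).
- r.snapshot(name): name is "scene" or "top" or "wrist"; returns a dict with "frame" (420x560x3 uint8, blue, green, red), "camera_matrix" (3x3 intrinsics, pixels), "distortion" ([k1, k2, p1, p2, k3] as OpenCV has them; the pictures are not rectified), "cam_to_world" (4x4, takes a point from camera to world coordinates). Camera axes: x right, y down, z forward; pixel columns grow to the right and rows downward; lengths in m; the calibration is good to about 2 mm. A picture is of the moment at which its call begins. There is no depth.
- r.close_job(): hands the job in, once; it reports no verdict.
The state is a dict: "time": time; "q": joint angles; "qd": joint speeds; "joint_torque": joint torques, N m; "ee_pos": TCP position; "ee_rot": TCP orientation; "wrist_force": force on the tool from outside, world axes, zero at the start; "ft_torque": the same for the moment, N m; "width": opening from 0.0 (shut) to 1.0 (fully open).
Only numpy, scipy, OpenCV 4.12 (cv2) and the standard library are available. Lean on these libraries where they do the work, as an engineer would, in place of code of your own. Each camera call takes 0.05 s, during which the arm holds its last target.

## Working session

There is one attempt and no reset: what is moved stays moved. The work goes in short steps, Python scripts to look and compute and a tool call to move; the robot and the scene stay as the last step left them, time stands still between calls to the robot, and variables do not carry over. Pictures are saved under pics/ and viewed, and the job is handed in when it is done.

Besides the shell and the picture viewer there is one more tool, called after "Request:" by a JSON object that holds its "op" and its "data". step_arm: Moves the arm, as the interface text tells. Its arguments: {"type":"object","properties":{"commands":{"type":"array","items":{"type":"object","properties":{"delta_pos":{"type":"array","items":{"type":"number"}},"rotation":{"type":"array","items":{"type":"number"}},"jaw":{"type":"number"}}}},"squeeze":{"type":"number"}},"required":["commands"]}

```bash
ls; mkdir -p pics
python3 - <<'E'
from workcell import r
import cv2
for n in ("scene","top","wrist"):
    s=r.snapshot(n); cv2.imwrite(f"pics/{n}0.png",s["frame"]); print(n,s["camera_matrix"].round(1).tolist(),s["distortion"],s["cam_to_world"].round(3).tolist())
print(r.get_obs())
E
```

```text
pics
scene [[380.3, 0.0, 274.4], [0.0, 380.3, 216.1], [0.0, 0.0, 1.0]] [-0.08288888  0.          0.          0.          0.        ] [[0.86, 0.276, -0.428, 1.038], [0.51, -0.473, 0.719, -0.897], [-0.004, -0.836, -0.548, 0.745], [0.0, 0.0, 0.0, 1.0]]
top [[510.3, 0.0, 281.2], [0.0, 510.3, 210.2], [0.0, 0.0, 1.0]] [-0.05540496  0.          0.          0.          0.        ] [[-0.011, -0.987, 0.16, 0.343], [-1.0, 0.012, 0.007, -0.075], [-0.009, -0.159, -0.987, 1.436], [0.0, 0.0, 0.0, 1.0]]
wrist [[338.7, 0.0, 288.6], [0.0, 338.7, 213.7], [0.0, 0.0, 1.0]] [-0.02757806  0.          0.          0.          0.        ] [[0.4, 0.876, 0.268, 0.182], [0.917, -0.382, -0.119, 0.602], [-0.002, 0.293, -0.956, 0.372], [0.0, 0.0, 0.0, 1.0]]
{'time': 0.15, 'q': array([ 6.52609655e+01,  2.42769781e+01,  9.34221741e+01, -6.95487939e-04,
        6.23719147e+01, -1.08845021e+00]), 'qd': array([ 0.01601928, -0.14682034, -0.23408009,  0.00066099,  0.00296681,
        0.04866774]), 'joint_torque': array([-5.41613535e-04, -5.57768726e+01, -2.82016218e+01, -5.16616842e-05,
        4.76742527e-03, -1.85960090e-05]), 'ee_pos': array([0.25052856, 0.57214071, 0.24969037]), 'ee_rot': array([ -90.59200239,   89.92893039, -114.2422638 ]), 'wrist_force': array([-0.24795312, -0.21555392,  0.0889148 ]), 'ft_torque': array([ 0.02251928, -0.01455178,  0.00307861]), 'width': 1.002892727162742}
```

View pics/scene0.png

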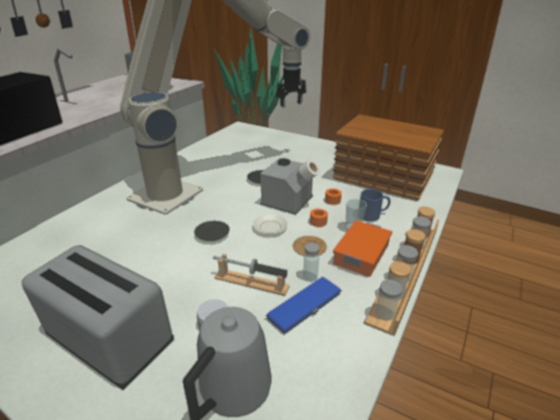

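View pics/top0.png

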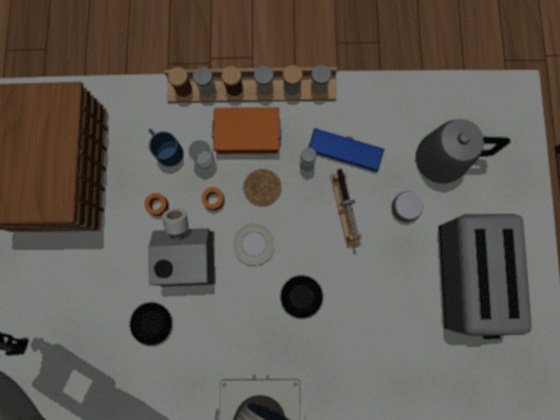

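View pics/wrist0.png

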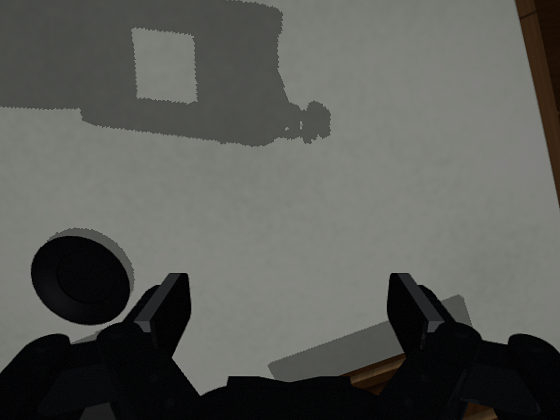

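The top view shows the can at px (180,257), the white roll on its tube at (177,218), the cork mat at (262,187), the white saucer at (254,244), and the rod in its rest around (346,210) with the handle up. The two orange rings and the black saucers are look-alikes. I'll enlarge the picture to get finer pixel positions.

```bash
cat > h.py <<'E'
import numpy as np, cv2
from workcell import r
from scipy.spatial.transform import Rotation as R
def ray(s,px):
    u=cv2.undistortPoints(np.array([[px]],float),s["camera_matrix"],s["distortion"])[0,0]
    T=s["cam_to_world"]; d=T[:3,:3]@np.array([u[0],u[1],1.]); return T[:3,3],d
def atz(s,px,z):
    o,d=ray(s,px); return o+d*(z-o[2])/d[2]
def proj(s,P):
    Ti=np.linalg.inv(s["cam_to_world"]); 
    rv=cv2.Rodrigues(Ti[:3,:3])[0]
    return cv2.projectPoints(np.array(P,float).reshape(-1,3),rv,Ti[:3,3],s["camera_matrix"],s["distortion"])[0][:,0]
def tri(obs):
    A=np.zeros((3,3));b=np.zeros(3)
    for s,px in obs:
        o,d=ray(s,px); d=d/np.linalg.norm(d); M=np.eye(3)-np.outer(d,d); A+=M;b+=M@o
    p=np.linalg.solve(A,b)
    return p,[np.linalg.norm(np.cross(p-ray(s,px)[0],ray(s,px)[1]/np.linalg.norm(ray(s,px)[1]))) for s,px in obs]
def crop(s,x0,y0,x1,y1,k,name):
    im=cv2.resize(s["frame"][y0:y1,x0:x1],None,fx=k,fy=k,interpolation=cv2.INTER_CUBIC)
    for x in range((x0//10+1)*10,x1,10): cv2.line(im,(int((x-x0)*k),0),(int((x-x0)*k),6 if x%50 else 16),(0,0,255),1)
    for y in range((y0//10+1)*10,y1,10): cv2.line(im,(0,int((y-y0)*k)),(6 if y%50 else 16,int((y-y0)*k)),(0,0,255),1)
    cv2.imwrite(f"pics/{name}.png",im)
E
python3 - <<'E'
from h import *
s=r.snapshot("top"); crop(s,140,140,300,300-40,5,"t1"); crop(s,290,140,390,260,5,"t2")
c=r.snapshot("scene"); crop(c,200,140,400,290,4,"s1")
for n,p,z in [("mat",(262.5,187.5),.004),("saucer",(254,244),.018),("rollface",(176,213),.17)]: print(n,atz(s,p,z).round(3))
E
```

```text
mat [ 0.641 -0.012  0.004]
saucer [0.478 0.012 0.018]
rollface [0.544 0.2   0.17 ]
```

View pics/t1.png

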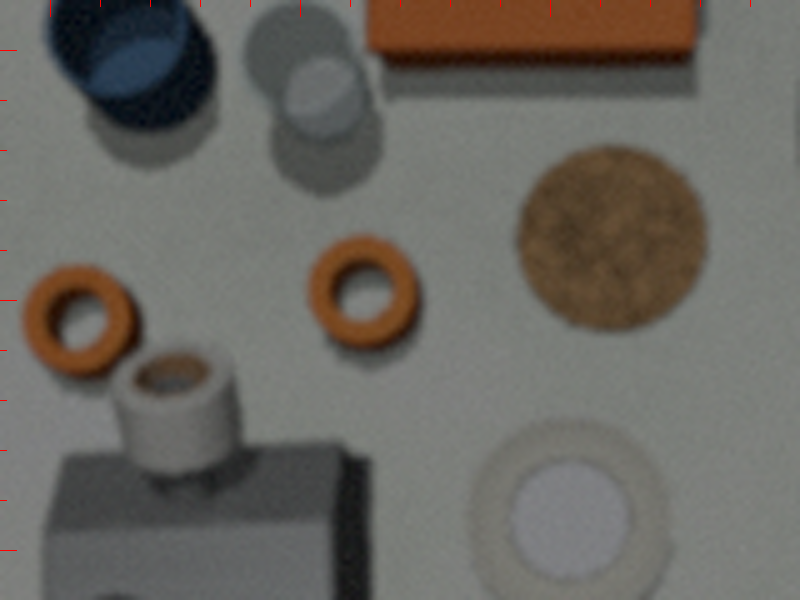

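View pics/t2.png

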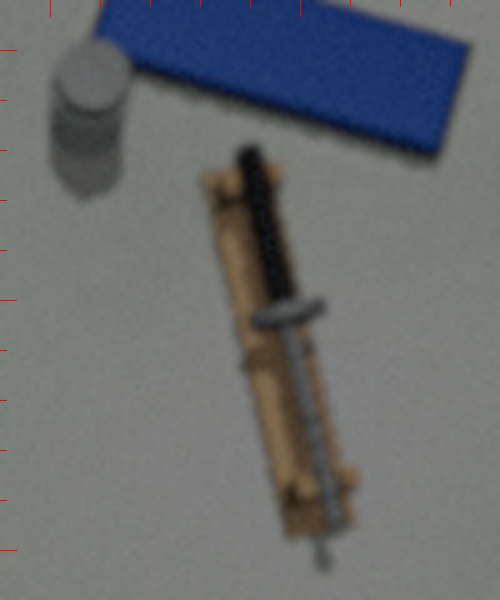

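View pics/s1.png

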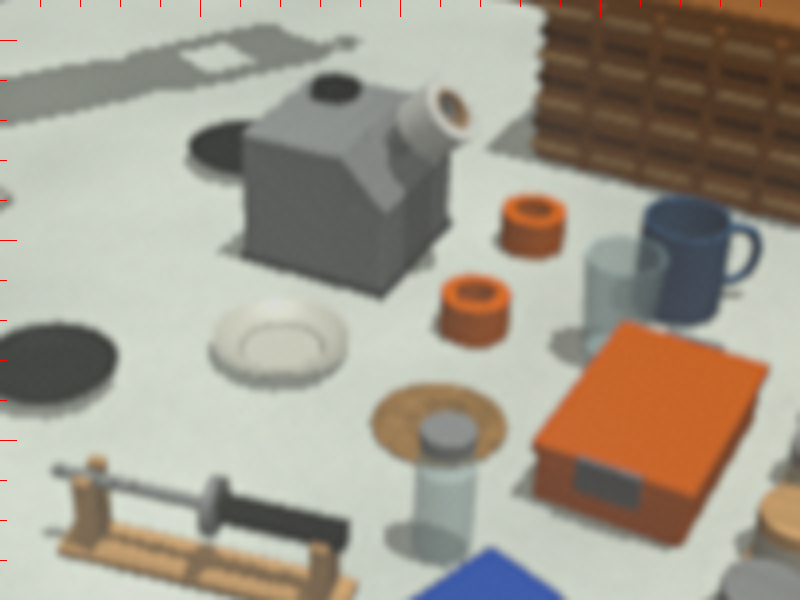

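Run:
```python
from h import *
t=r.snapshot("top"); c=r.snapshot("scene")
T=lambda x,y:(140+x/5,140+y/5); U=lambda x,y:(290+x/5,140+y/5); S=lambda x,y:(200+x/4,140+y/4)
def P(n,a,b):
    p,e=tri([(t,a),(c,b)]); print(n,p.round(4),np.round(e,4))
    return p
P("bore upper",T(171.5,375),S(453,108))
P("mat",T(613,238),S(440,424))
P("saucer",T(570,520),S(279,340))
tip=P("tip",U(335,528),S(57,468))
col=P("collar",U(288,313),S(213,506))
he=P("handle end",U(250,150),S(347,527))
print(np.linalg.norm(tip-col),np.linalg.norm(he-col))
# bystander tops
print("pepper",atz(t,U(92,75),.11)); print("pepper scene",atz(c,S(448,428),.11))
print("bevel top",atz(t,T(46,532),.135),atz(t,T(330,516),.135))
print("bento front",atz(t,(213,149),.059),atz(t,(279,149),.059))
print("tumbler",atz(t,(201,150),.1),atz(t,(204,160),0))
```

```text
bore upper [0.5402 0.2055 0.1625] [0.0002 0.0002]
mat [ 6.423e-01 -1.160e-02 -3.000e-04] [0.0006 0.0006]
saucer [0.4784 0.0124 0.0101] [0.0003 0.0003]
tip [ 0.4659 -0.2685  0.063 ] [0.0001 0.0001]
collar [ 0.5836 -0.2469  0.0634] [0.0003 0.0003]
handle end [ 0.6751 -0.2271  0.07  ] [0.0015 0.0015]
0.11973680128372469 0.09380376625929322
pepper [ 0.70649076 -0.13998183  0.11      ]
pepper scene [ 0.70792442 -0.14340773  0.11      ]
bevel top [0.46341288 0.27464089 0.135     ] [0.47015855 0.12808247 0.135     ]
bento front [0.74146605 0.12375543 0.059     ] [ 0.73881205 -0.06082523  0.059     ]
tumbler [0.72730401 0.15048813 0.1       ] [0.72584865 0.15811017 0.        ]
```

```bash
cat >> h.py <<'E'
def cur():
    o=r.get_obs(); return o["ee_pos"],R.from_euler("xyz",o["ee_rot"],degrees=True).as_matrix(),o
def frame(yaw,tilt,s=1):
    "tool pointing down tilted by tilt(deg) towards heading yaw(deg); jaw along s*left"
    y=np.radians(yaw);t=np.radians(tilt); cx=np.array([np.cos(y),np.sin(y),0]); cy=np.array([-np.sin(y),np.cos(y),0])
    d=np.sin(t)*cx-np.cos(t)*np.array([0,0,1.]); j=s*cy; return np.stack([d,j,np.cross(d,j)],1)
def go(p,Rt):
    p0,R0,o=cur(); rv=R.from_matrix(R0.T@Rt).as_rotvec(); dp=R0.T@(np.array(p)-p0)
    print("dpos",dp.round(4).tolist(),"rot",rv.round(4).tolist(),"| rows>=",round(max(np.linalg.norm(dp)/.0625,np.degrees(np.linalg.norm(rv))/10.7),1))
E
python3 - <<'E'
from h import *
p,R0,o=cur(); w=r.snapshot("wrist"); print("tool",R0.round(3).tolist()); print("cam in tool",(R0.T@(w["cam_to_world"][:3,3]-p)).round(3),(R0.T@w["cam_to_world"][:3,2]).round(3))
go([.50,.204,.30],frame(2.6,0,1));go([.50,.204,.30],frame(2.6,0,-1))
E
```

```text
tool [[-0.0, 0.401, 0.916], [-0.0, 0.916, -0.401], [-1.0, -0.0, -0.0]]
cam in tool [-0.122  0.    -0.075] [0.956 0.    0.293]
dpos [-0.0498, -0.2375, 0.3762] rot [-0.4581, -0.0001, 0.0003] | rows>= 7.2
dpos [-0.0498, -0.2375, 0.3762] rot [2.6835, 0.0004, 0.0001] | rows>= 14.4
```

Request:
{"op": "step_arm", "data": {"commands": [{"delta_pos":[-0.05,-0.06,0.094],"rotation":[-0.115,0,0],"jaw":0.95},{"delta_pos":[-0.05,-0.1,0.16],"rotation":[-0.23,0,0],"jaw":0.95},{"delta_pos":[-0.05,-0.15,0.24],"rotation":[-0.35,0,0],"jaw":0.95},{"delta_pos":[-0.05,-0.2,0.31],"rotation":[-0.458,0,0],"jaw":0.95},{"delta_pos":[-0.05,-0.2375,0.376],"rotation":[-0.458,0,0],"jaw":0.95},{"delta_pos":[-0.05,-0.2375,0.376],"rotation":[-0.458,0,0],"jaw":0.95},{"delta_pos":[-0.05,-0.2375,0.376],"rotation":[-0.458,0,0],"jaw":0.95},{"delta_pos":[-0.05,-0.2375,0.376],"rotation":[-0.458,0,0],"jaw":0.95},{"delta_pos":[-0.05,-0.2375,0.376],"rotation":[-0.458,0,0],"jaw":0.95}]}}

```text
time: 1.52
ee_pos: [0.5, 0.2036, 0.3002]
ee_rot: [162.0, 90.0, 164.5]
wrist_force: [-2.0, 0.1, -0.2]
width: 0.95
```

Run:
```python
from h import *
w=r.snapshot("wrist"); cv2.imwrite("pics/w1.png",w["frame"]); np.save("w1.npy",w,allow_pickle=True); print(cur()[0],cur()[2]["ee_rot"],cur()[2]["time"])
```

```text
[0.49947443 0.20440742 0.30014695] [163.99222159  89.96526397 166.54833513] 1.575
```

View pics/w1.png

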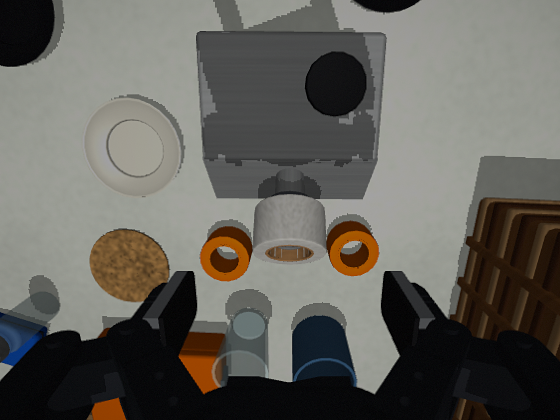

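The wrist view shows the can's top corners at (197,33), (385,33), (379,159) and (205,159), with the bevel's lower corners at (216,197) and (366,198). The white roll's upper face is at about (290,248). I'll fit the can's model to these points and overlay it.

```bash
cat > fit.py <<'E'
from h import *
from scipy.optimize import least_squares
w=np.load("w1.npy",allow_pickle=True).item()
own=np.array([[-165,75,135],[-165,-75,135],[-64,75,135],[-64,-75,135],[-20,75,91],[-20,-75,91]])/1000
pix=np.array([[385,33],[197,33],[379,160],[205,160],[366,198],[216,198.]])
def can(v): 
    c,s=np.cos(v[2]),np.sin(v[2]); return lambda P: np.array(P)@np.array([[c,s,0],[-s,c,0],[0,0,1]])+[v[0],v[1],0]
f=lambda v:(proj(w,can(v)(own))-pix).ravel()
q=least_squares(f,[.53,.204,.04]); print(q.x,np.degrees(q.x[2]),q.fun.round(1))
v=q.x
th=np.linspace(0,2*np.pi,60)
def circ(rad,s): # at distance s along tube from mouth
    a=np.array([1,0,1])/2**.5; e=np.array([1,0,-1])/2**.5; y=np.array([0,1,0])
    return can(v)(np.array([0,0,.165])+a*s+rad*(np.cos(th)[:,None]*e+np.sin(th)[:,None]*y))
for n,s in (("w",w),("t",r.snapshot("top")),("s",r.snapshot("scene"))):
    k=4; im=cv2.resize(s["frame"],None,fx=k,fy=k,interpolation=cv2.INTER_CUBIC)
    for rad,d,col in((.031,.006,(0,0,255)),(.018,.006,(0,255,0)),(.031,-.034,(255,0,0)),(.013,0,(255,255,0))):
        cv2.polylines(im,[((proj(s,circ(rad,d))+.5)*k-.5).round().astype(int)],True,col,1)
    p=((proj(s,can(v)(own))+.5)*k).astype(int)
    for a,b in((0,1),(2,3),(4,5),(0,2),(1,3),(2,4),(3,5)): cv2.line(im,p[a].tolist(),p[b].tolist(),(255,0,255),1)
    m=proj(s,can(v)([[0,0,.165]]))[0]*k; x,y=m.astype(int); x0=max(x-300,0);y0=max(y-300,0)
    cv2.imwrite(f"pics/ov_{n}.png",im[y0:y0+600,x0:x0+600])
E
python3 fit.py
```

```text
[0.53153018 0.20754088 0.04692935] 2.6888534912277025 [ 4.  -2.3 -3.1 -1.8  0.6  1.8 -1.8  2.2 -0.8  0.9  1.   1.2]
```

View pics/ov_w.png

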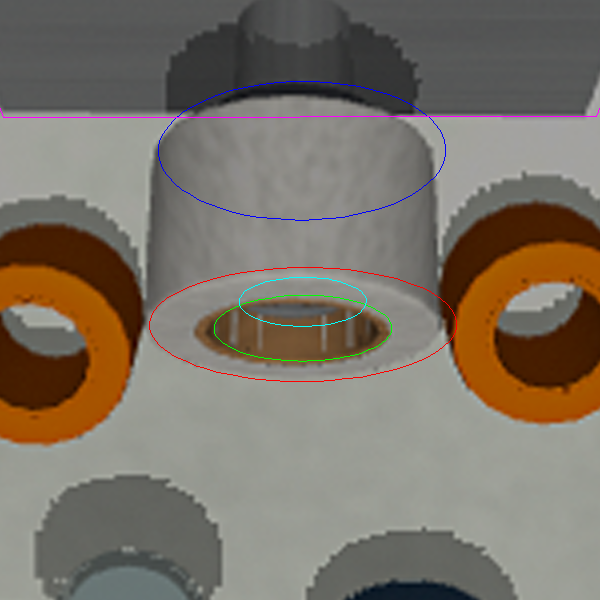

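View pics/ov_t.png

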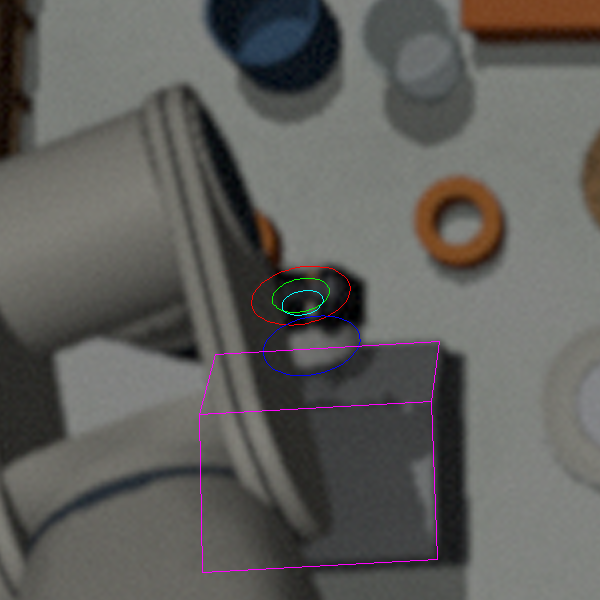

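View pics/ov_s.png

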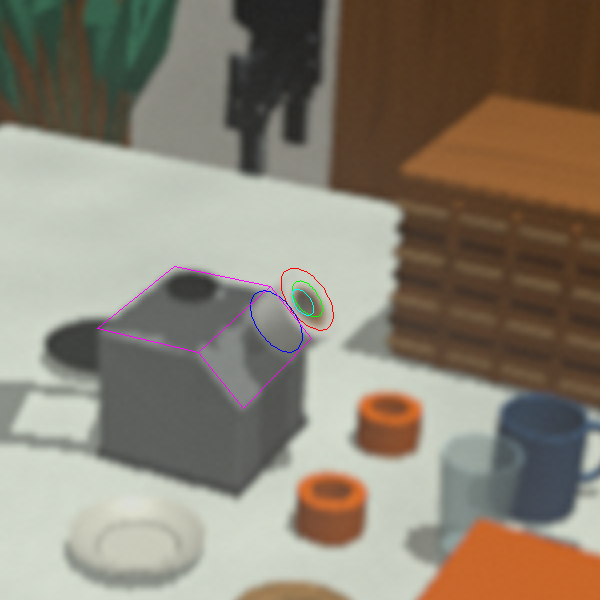

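Run:
```python
from h import *
F=frame(2.7,-10); p=np.array([.5315,.206,.1565])
for k in (.08,0): go(p-k*F[:,0],F)
```

```text
dpos [0.0648, -0.0007, 0.0464] rot [-0.0005, 0.1739, -0.0] | rows>= 1.3
dpos [0.1436, -0.0007, 0.0326] rot [-0.0005, 0.1739, -0.0] | rows>= 2.4
```

Request:
{"op": "step_arm", "data": {"commands": [{"delta_pos":[0.03,-0.0007,0.0464],"rotation":[0,0.174,0],"jaw":0.97},{"delta_pos":[0.065,-0.0007,0.0464],"rotation":[0,0.174,0],"jaw":0.97},{"delta_pos":[0.065,-0.0007,0.0464],"rotation":[0,0.174,0],"jaw":0.97},{"delta_pos":[0.085,-0.0007,0.043],"rotation":[0,0.174,0],"jaw":0.97},{"delta_pos":[0.115,-0.0007,0.0377],"rotation":[0,0.174,0],"jaw":0.97},{"delta_pos":[0.1436,-0.0007,0.0326],"rotation":[0,0.174,0],"jaw":0.97},{"delta_pos":[0.1436,-0.0007,0.0326],"rotation":[0,0.174,0],"jaw":0.97},{"delta_pos":[0.1436,-0.0007,0.0326],"rotation":[0,0.174,0],"jaw":0.97},{"delta_pos":[0.1436,-0.0007,0.0326],"rotation":[0,0.174,0],"jaw":0.97}]}}

```text
time: 2.8
ee_pos: [0.5326, 0.2066, 0.1585]
ee_rot: [179.7, 80.2, -177.6]
wrist_force: [-0.5, 0.8, 0.0]
width: 0.966
```

Run:
```python
from h import *
w=r.snapshot("wrist"); c=r.snapshot("scene")
a=w["frame"]; b=cv2.resize(c["frame"][120:260,220:380],(480,420),interpolation=cv2.INTER_CUBIC)
cv2.imwrite("pics/g1.png",np.hstack([a[:,140:440],b])); print(cur()[0],cur()[2]["ee_rot"],cur()[2]["time"],cur()[2]["wrist_force"])
```

```text
[0.53223324 0.20634169 0.15781024] [ 179.78776714   80.11792862 -177.52891112] 2.9 [-4.90127610e-04  7.08755032e-01 -3.22346166e-01]
```

View pics/g1.png

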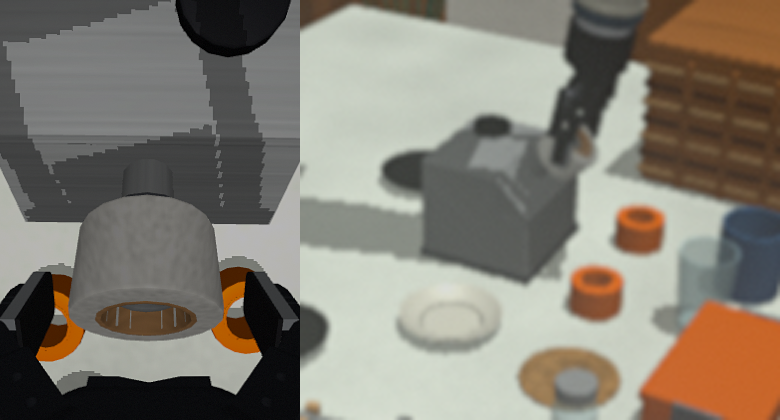

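Request:
{"op": "step_arm", "data": {"commands": [{"delta_pos":[0.009,0,0],"rotation":[0,0,0],"jaw":0.97},{"delta_pos":[0.009,0,0],"rotation":[0,0,0],"jaw":0.6},{"delta_pos":[0.009,0,0],"rotation":[0,0,0],"jaw":0.6},{"delta_pos":[0.009,0,0],"rotation":[0,0,0],"jaw":0.6},{"delta_pos":[0.009,0,0],"rotation":[0,0,0],"jaw":0.6},{"delta_pos":[0.009,0,0],"rotation":[0,0,0],"jaw":0.6}], "squeeze": 45}}

```text
time: 3.65
ee_pos: [0.5305, 0.206, 0.1489]
ee_rot: [179.9, 80.1, -177.4]
wrist_force: [-1.1, -2.9, 2.7]
width: 0.722
```

Run:
```python
from h import *
p,R0,o=cur(); print(p,o["ee_rot"],o["width"]*85,o["wrist_force"])
a=np.array([np.cos(.047),np.sin(.047),1])/2**.5
for k in (.02,.06,.1): go(p+k*a,R0)
```

```text
[0.53052345 0.20602204 0.14891663] [ 179.91786614   80.09039309 -177.40127783] 61.37377689706287 [-1.11852214 -2.90393101  2.71970016]
dpos [-0.0164, 0.0, 0.0115] rot [0.0, 0.0, 0.0] | rows>= 0.3
dpos [-0.0491, 0.0, 0.0345] rot [0.0, 0.0, 0.0] | rows>= 1.0
dpos [-0.0818, 0.0, 0.0575] rot [0.0, 0.0, 0.0] | rows>= 1.6
```

Request:
{"op": "step_arm", "data": {"commands": [{"delta_pos":[-0.01,0,0.004],"rotation":[0,0,0],"jaw":0.6},{"delta_pos":[-0.022,0,0.013],"rotation":[0,0,0],"jaw":0.6},{"delta_pos":[-0.035,0,0.022],"rotation":[0,0,0],"jaw":0.6},{"delta_pos":[-0.051,0,0.033],"rotation":[0,0,0],"jaw":0.6},{"delta_pos":[-0.068,0,0.045],"rotation":[0,0,0],"jaw":0.6},{"delta_pos":[-0.082,0,0.0575],"rotation":[0,0,0],"jaw":0.6},{"delta_pos":[-0.082,0,0.0575],"rotation":[0,0,0],"jaw":0.6}]}}

```text
time: 4.53
ee_pos: [0.6032, 0.2096, 0.2213]
ee_rot: [179.6, 80.3, -177.8]
wrist_force: [-0.6, -0.2, -1.5]
width: 0.725
```

Run:
```python
from h import *
w=r.snapshot("wrist"); c=r.snapshot("scene")
a=w["frame"]; b=cv2.resize(c["frame"][120:260,220:380],(480,420),interpolation=cv2.INTER_CUBIC)
cv2.imwrite("pics/g2.png",np.hstack([a[:,140:440],b])); np.save("w2.npy",w,allow_pickle=True)
p,R0,o=cur(); print(p,o["ee_rot"],o["time"],o["wrist_force"],o["width"])
```

```text
[0.60103659 0.2092509  0.2196675 ] [ 179.89667491   80.07095843 -177.43249651] 4.625 [-0.16940626 -0.36662844 -1.05459024] 0.7202870435928326
```

View pics/g2.png

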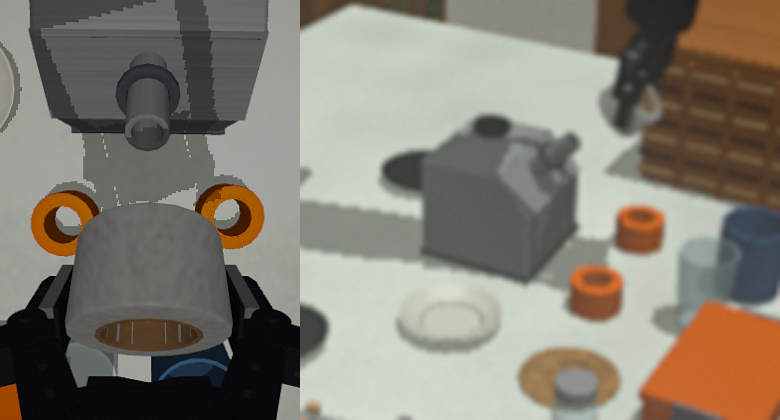

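Run:
```python
from h import *
w=np.load("w2.npy",allow_pickle=True).item(); p,R0,o=cur()
crop(w,190,190,390,370,4,"g2c")
for dep in (.120,.124,.128):
    oo,d=ray(w,(290,335)); P=oo+d*dep; print("upper face in tool",(R0.T@(P-p)).round(4), "world",P.round(4))
    a=np.array([np.cos(.047),np.sin(.047),1])/2**.5
    print(" centre in tool",(R0.T@(P-.02*a-p)).round(4))
# model check: predicted roll centre with grasp-time offset, project upper face/lower outlines
th=np.linspace(0,2*np.pi,60)
e=np.array([np.cos(.047),np.sin(.047),-1])/2**.5; y=np.array([-np.sin(.047),np.cos(.047),0])
im=cv2.resize(w["frame"],None,fx=4,fy=4,interpolation=cv2.INTER_CUBIC)
for col,off in(((0,0,255),np.array([-.0055,0,.0026])),((0,255,0),np.array([-.002,0,.006]))):
  C=p+off
  for rad,s in((.031,.02),(.018,.02),(.031,-.02)):
    pts=C+a*s+rad*(np.cos(th)[:,None]*e+np.sin(th)[:,None]*y)
    cv2.polylines(im,[((proj(w,pts)+.5)*4-.5).round().astype(int)],True,col,1)
cv2.imwrite("pics/g2m.png",im[4*180:4*180+600,760:760+800])
# tube from this view: mouth
```

```text
upper face in tool [-0.0223  0.0008  0.004 ] world [0.6087 0.2104 0.241 ]
 centre in tool [-0.0059  0.0008 -0.0075]
upper face in tool [-0.0189  0.0008  0.0065] world [0.6107 0.2105 0.2372]
 centre in tool [-0.0025  0.0008 -0.005 ]
upper face in tool [-0.0155  0.0008  0.0091] world [0.6126 0.2106 0.2334]
 centre in tool [ 0.0009  0.0008 -0.0024]
```

View pics/g2m.png

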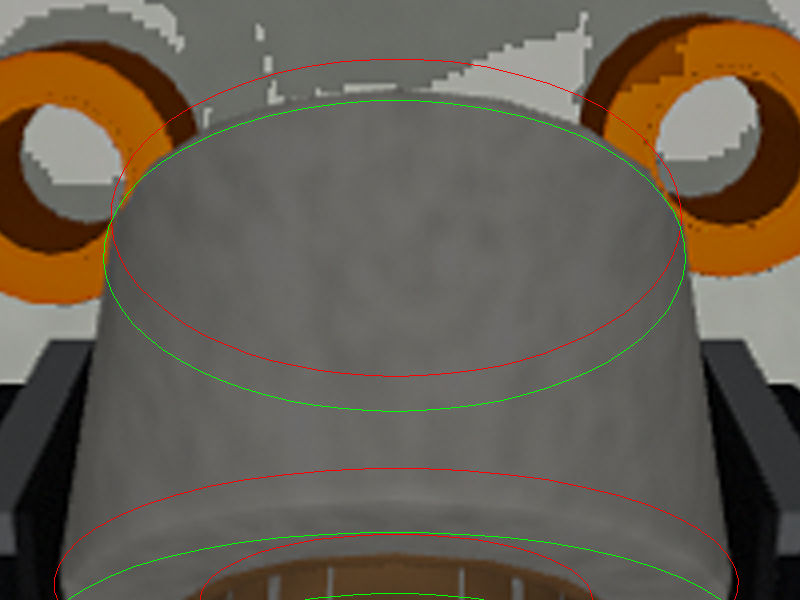

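Run:
```python
from h import *
w=np.load("w2.npy",allow_pickle=True).item(); p,R0,o=cur()
for px,y in (((212,265),-.031),((366,265),.031),((204,265),-.037),((374,265),.037),((193,310),-.036),((202,310),-.031)):
    oo,d=ray(w,px); o2=R0.T@(oo-p); d2=R0.T@d; print(px,(o2+d2*(y-o2[1])/d2[1]).round(4))
F=frame(2.7,35)
for z in (.20,.10,.05,.030): go([.6415+.005,-.0115,z],F)
```

```text
(212, 265) [ 0.0015 -0.031  -0.0119]
(366, 265) [-0.002   0.031  -0.0136]
(204, 265) [ 0.0114 -0.037  -0.007 ]
(374, 265) [ 0.0081  0.037  -0.0087]
(193, 310) [-0.0127 -0.036   0.0001]
(202, 310) [-0.0181 -0.031  -0.0035]
dpos [0.0132, -0.2226, 0.038] rot [-0.0006, -0.7842, -0.0002] | rows>= 4.2
dpos [0.1117, -0.2227, 0.0552] rot [-0.0006, -0.7842, -0.0002] | rows>= 4.2
dpos [0.161, -0.2227, 0.0639] rot [-0.0006, -0.7842, -0.0002] | rows>= 4.5
dpos [0.1807, -0.2227, 0.0673] rot [-0.0006, -0.7842, -0.0002] | rows>= 4.7
```

Request:
{"op": "step_arm", "data": {"commands": [{"delta_pos":[0.005,-0.05,0.01],"rotation":[0,-0.17,0],"jaw":0.6},{"delta_pos":[0.005,-0.1,0.02],"rotation":[0,-0.34,0],"jaw":0.6},{"delta_pos":[0.01,-0.15,0.03],"rotation":[0,-0.51,0],"jaw":0.6},{"delta_pos":[0.02,-0.2,0.04],"rotation":[0,-0.68,0],"jaw":0.6},{"delta_pos":[0.06,-0.2226,0.048],"rotation":[0,-0.784,0],"jaw":0.6},{"delta_pos":[0.112,-0.2227,0.055],"rotation":[0,-0.784,0],"jaw":0.6},{"delta_pos":[0.14,-0.2227,0.06],"rotation":[0,-0.784,0],"jaw":0.6},{"delta_pos":[0.161,-0.2227,0.064],"rotation":[0,-0.784,0],"jaw":0.6},{"delta_pos":[0.161,-0.2227,0.064],"rotation":[0,-0.784,0],"jaw":0.6},{"delta_pos":[0.161,-0.2227,0.064],"rotation":[0,-0.784,0],"jaw":0.6}]}}

```text
time: 5.88
ee_pos: [0.6707, -0.0164, 0.0856]
ee_rot: [2.1, 59.7, 5.0]
wrist_force: [0.5, -0.4, -0.8]
width: 0.727
```

Run:
```python
from h import *
w=r.snapshot("wrist"); c=r.snapshot("scene")
a=w["frame"]; b=cv2.resize(c["frame"][150:290,230:390],(480,420),interpolation=cv2.INTER_CUBIC)
cv2.imwrite("pics/g3.png",np.hstack([a[:,140:440],b])); np.save("w3.npy",w,allow_pickle=True)
p,R0,o=cur(); print(p,o["ee_rot"],o["time"],o["wrist_force"],o["width"])
F=frame(2.7,35)
go([.6465,-.0115,.03],F); go([.6465,-.0115,.024],F)
```

```text
[ 0.6712842  -0.01641733  0.08678138] [ 2.11173551 59.54641233  4.97827529] 5.975 [ 0.10571829  0.74294091 -0.09489956] 0.7228721020215935
dpos [0.0366, 0.0052, -0.0499] rot [-0.0034, -0.0797, -0.02] | rows>= 1.0
dpos [0.0418, 0.0051, -0.053] rot [-0.0034, -0.0797, -0.02] | rows>= 1.1
```

View pics/g3.png

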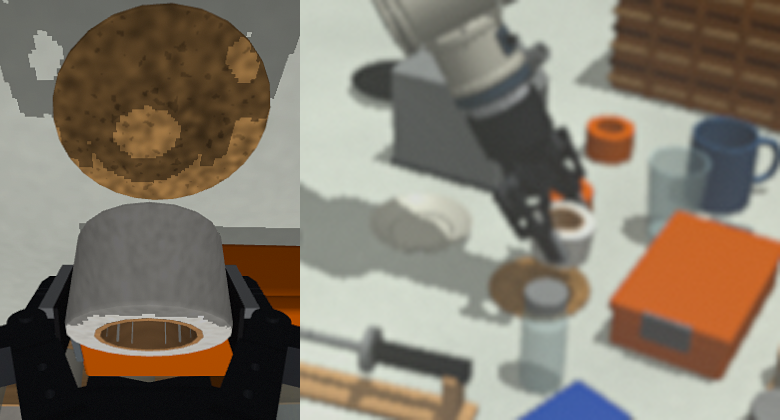

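Request:
{"op": "step_arm", "data": {"commands": [{"delta_pos":[0.01,0.0052,-0.034],"rotation":[-0.003,-0.08,-0.02],"jaw":0.6},{"delta_pos":[0.01,0.0052,-0.034],"rotation":[-0.003,-0.08,-0.02],"jaw":0.6},{"delta_pos":[0.02,0.0052,-0.04],"rotation":[-0.003,-0.08,-0.02],"jaw":0.6},{"delta_pos":[0.03,0.0052,-0.046],"rotation":[-0.003,-0.08,-0.02],"jaw":0.6},{"delta_pos":[0.0366,0.0052,-0.05],"rotation":[-0.003,-0.08,-0.02],"jaw":0.6},{"delta_pos":[0.0366,0.0052,-0.05],"rotation":[-0.003,-0.08,-0.02],"jaw":0.6},{"delta_pos":[0.0366,0.0052,-0.05],"rotation":[-0.003,-0.08,-0.02],"jaw":0.6}]}}

```text
time: 6.85
ee_pos: [0.6763, -0.017, 0.0703]
ee_rot: [2.4, 60.4, 5.2]
wrist_force: [-0.1, 0.1, 0.3]
width: 0.726
```

Run:
```python
from h import *
w=r.snapshot("wrist"); c=r.snapshot("scene")
a=w["frame"]; b=cv2.resize(c["frame"][190:260,270:350],(480,420),interpolation=cv2.INTER_CUBIC)
cv2.imwrite("pics/g4.png",np.hstack([a[:,140:440],b]))
p,R0,o=cur(); print(p,o["ee_rot"],o["time"],o["wrist_force"],o["width"])
F=frame(2.7,35)
go([.6465,-.0115,.03],F); go([.6465,-.0115,.024],F)
```

```text
[ 0.67637537 -0.01695952  0.07068457] [ 2.38335624 60.37986879  5.2035082 ] 6.95 [-0.49509365  0.6336088  -0.74558342] 0.7225271252052116
dpos [0.0209, 0.0062, -0.0458] rot [-0.0046, -0.0943, -0.0214] | rows>= 0.8
dpos [0.0261, 0.0061, -0.0488] rot [-0.0046, -0.0943, -0.0214] | rows>= 0.9
```

View pics/g4.png

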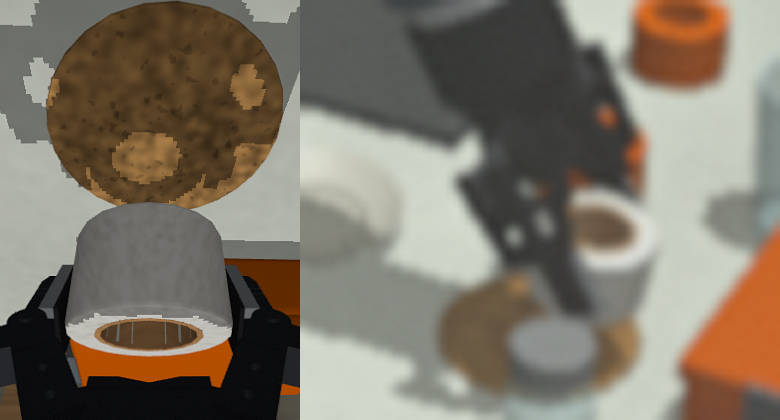

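Run:
```python
from h import *
print(r.get_obs()["q"].round(1))
```

```text
[  -4.4   36.7  110.    49.7    6.2 -145.6]
```

The lower reach is blocked by a joint limit: q5 is at 6.2° and q6 at -145.6°. I'll reduce the forward tilt to about 20°, then let the roll settle flat from a slight lean.

Run:
```python
from h import *
F=frame(0,20)
go([.66,-.0115,.12],F)
```

```text
dpos [-0.0507, 0.0074, 0.0103] rot [0.041, 0.1669, -0.0416] | rows>= 0.9
```

Request:
{"op": "step_arm", "data": {"commands": [{"delta_pos":[-0.03,0.004,0.006],"rotation":[0.02,0.08,-0.02],"jaw":0.6},{"delta_pos":[-0.05,0.0074,0.01],"rotation":[0.041,0.167,-0.042],"jaw":0.6},{"delta_pos":[-0.05,0.0074,0.01],"rotation":[0.041,0.167,-0.042],"jaw":0.6},{"delta_pos":[-0.05,0.0074,0.01],"rotation":[0.041,0.167,-0.042],"jaw":0.6},{"delta_pos":[-0.05,0.0074,0.01],"rotation":[0.041,0.167,-0.042],"jaw":0.6}]}}

```text
time: 7.58
ee_pos: [0.6606, -0.0112, 0.1203]
ee_rot: [-0.1, 69.9, -0.0]
wrist_force: [0.2, 0.3, -1.2]
width: 0.724
```

Run:
```python
from h import *
p,R0,o=cur(); print(p,o["ee_rot"],o["time"],o["q"].round(1))
F=frame(0,20)
for z in (.06,.034,.03):go([.656,-.0115,z],F)
```

```text
[ 0.66057777 -0.01124613  0.12026459] [-5.48808691e-02  6.98945427e+01 -2.40128435e-02] 7.575 [ -2.3  31.2 106.1   2.1  22.6 -94.2]
dpos [0.055, -0.0002, -0.025] rot [0.0006, 0.0018, 0.0001] | rows>= 1.0
dpos [0.0794, -0.0002, -0.034] rot [0.0006, 0.0018, 0.0001] | rows>= 1.4
dpos [0.0832, -0.0002, -0.0353] rot [0.0006, 0.0018, 0.0001] | rows>= 1.4
```

Request:
{"op": "step_arm", "data": {"commands": [{"delta_pos":[0.03,0,-0.012],"rotation":[0,0,0],"jaw":0.6},{"delta_pos":[0.055,0,-0.025],"rotation":[0,0,0],"jaw":0.6},{"delta_pos":[0.055,0,-0.025],"rotation":[0,0,0],"jaw":0.6},{"delta_pos":[0.055,0,-0.025],"rotation":[0,0,0],"jaw":0.6}]}}

```text
time: 8.07
ee_pos: [0.6564, -0.0113, 0.0605]
ee_rot: [-0.0, 69.9, -0.0]
wrist_force: [-0.3, -0.1, -1.0]
width: 0.722
```

Run:
```python
from h import *
p,R0,o=cur(); print(p,o["ee_rot"],o["time"],o["q"].round(1))
for t,z in((20,.045),(26,.045),(26,.032)): go([.657,-.0115,z],frame(0,t))
```

```text
[ 0.65640641 -0.01133754  0.0604844 ] [-2.81073719e-02  6.98592801e+01 -4.44491334e-03] 8.075 [ -2.4  36.8 107.2   3.   15.8 -95.1]
dpos [0.0147, -0.0002, -0.0048] rot [0.0004, 0.0025, 0.0] | rows>= 0.2
dpos [0.0147, -0.0002, -0.0048] rot [0.0004, -0.1023, 0.0] | rows>= 0.5
dpos [0.0269, -0.0002, -0.0093] rot [0.0004, -0.1023, 0.0] | rows>= 0.5
```

Request:
{"op": "step_arm", "data": {"commands": [{"delta_pos":[0.01,0,-0.0035],"rotation":[0,-0.02,0],"jaw":0.6},{"delta_pos":[0.018,0,-0.007],"rotation":[0,-0.03,0],"jaw":0.6},{"delta_pos":[0.025,0,-0.009],"rotation":[0,-0.03,0],"jaw":0.6},{"delta_pos":[0.025,0,-0.009],"rotation":[0,-0.03,0],"jaw":0.6},{"delta_pos":[0.025,0,-0.009],"rotation":[0,-0.03,0],"jaw":0.6}]}}

```text
time: 8.7
ee_pos: [0.6569, -0.0113, 0.0342]
ee_rot: [-0.0, 68.1, -0.0]
wrist_force: [0.8, -0.5, -0.9]
width: 0.722
```

Run:
```python
from h import *
w=r.snapshot("wrist"); c=r.snapshot("scene")
a=w["frame"]; b=cv2.resize(c["frame"][190:260,270:350],(480,420),interpolation=cv2.INTER_CUBIC)
cv2.imwrite("pics/g5.png",np.hstack([a[:,140:440],b]))
p,R0,o=cur(); print(p,o["ee_rot"],o["time"],o["wrist_force"],o["q"].round(1))
```

```text
[ 0.65690146 -0.01134587  0.03429118] [-3.05723111e-02  6.81055637e+01 -4.61316016e-03] 8.8 [ 0.49585918  0.30594377 -1.0885107 ] [ -2.4  39.5 108.2   4.9  10.5 -97.1]
```

View pics/g5.png

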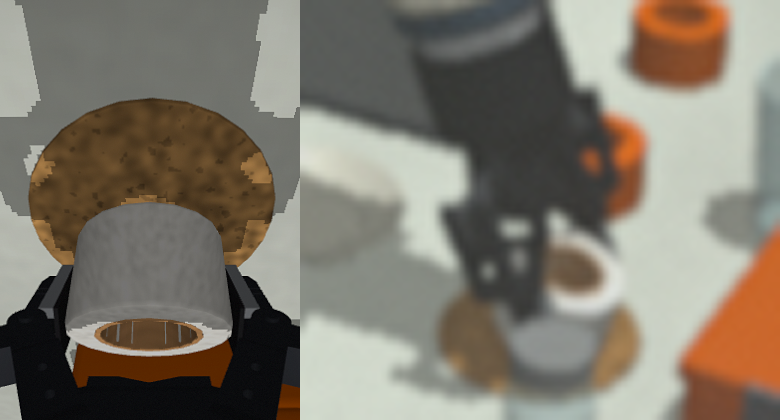

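Request:
{"op": "step_arm", "data": {"commands": [{"delta_pos":[0.003,0,-0.001],"rotation":[0,0,0],"jaw":0.6},{"delta_pos":[0.005,0,-0.002],"rotation":[0,0,0],"jaw":0.6},{"delta_pos":[0.0065,0,-0.0025],"rotation":[0,0,0],"jaw":0.6},{"delta_pos":[0.0065,0,-0.0025],"rotation":[0,0,0],"jaw":0.6}]}}

```text
time: 9.3
ee_pos: [0.6572, -0.0114, 0.0309]
ee_rot: [-0.0, 67.9, -0.0]
wrist_force: [-21.7, -0.3, 39.0]
width: 0.726
```

Request:
{"op": "step_arm", "data": {"commands": [{"delta_pos":[-0.001,0,0.0005],"rotation":[0,0,0],"jaw":0.6},{"delta_pos":[-0.001,0,0.0005],"rotation":[0,0,0],"jaw":0.6},{"delta_pos":[-0.001,0,0.0005],"rotation":[0,0,0],"jaw":0.9},{"delta_pos":[-0.001,0,0.0005],"rotation":[0,0,0],"jaw":0.9},{"delta_pos":[-0.001,0,0.0005],"rotation":[0,0,0],"jaw":0.9},{"delta_pos":[-0.001,0,0.0005],"rotation":[0,0,0],"jaw":0.9}]}}

```text
time: 10.05
ee_pos: [0.6573, -0.0113, 0.0319]
ee_rot: [-0.0, 67.9, -0.0]
wrist_force: [-0.3, -0.1, 0.4]
width: 0.899
```

Run:
```python
from h import *
w=r.snapshot("wrist"); c=r.snapshot("scene")
a=w["frame"]; b=cv2.resize(c["frame"][190:260,270:350],(480,420),interpolation=cv2.INTER_CUBIC)
cv2.imwrite("pics/g6.png",np.hstack([a[:,140:440],b]))
p,R0,o=cur(); print(p,o["ee_rot"],o["time"],o["wrist_force"],o["q"].round(1))
```

```text
[ 0.65727577 -0.01136423  0.03196828] [-3.11541961e-02  6.79263914e+01 -4.84204270e-03] 10.15 [-0.0455141   0.63988162 -0.54258781] [ -2.4  39.7 108.3   5.2  10.  -97.4]
```

View pics/g6.png

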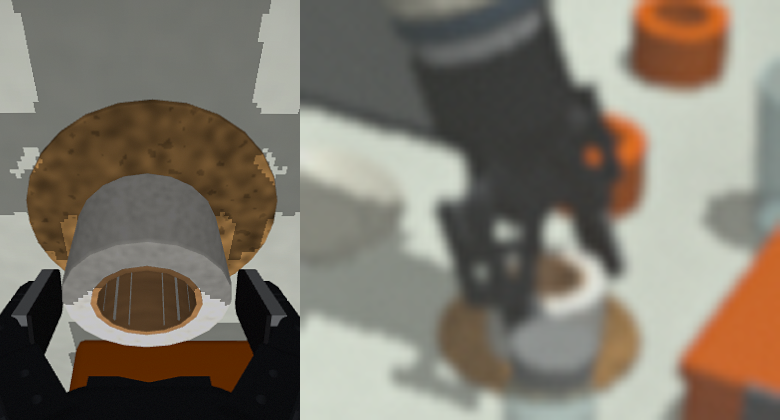

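Run:
```python
from h import *
p,R0,o=cur()
go(p-.09*R0[:,0],R0)
go([.56,-.243,.27],frame(10,0))
```

```text
dpos [-0.09, -0.0, 0.0] rot [0.0, 0.0, 0.0] | rows>= 1.4
dpos [-0.2571, -0.2316, -0.0008] rot [-0.1719, 0.3843, 0.0337] | rows>= 5.5
```

Request:
{"op": "step_arm", "data": {"commands": [{"delta_pos":[-0.05,0,0],"rotation":[0,0,0],"jaw":0.9},{"delta_pos":[-0.1,0,0],"rotation":[0,0,0],"jaw":0.9},{"delta_pos":[-0.14,-0.04,0],"rotation":[-0.04,0.1,0.01],"jaw":0.9},{"delta_pos":[-0.18,-0.08,0],"rotation":[-0.08,0.18,0.02],"jaw":0.7},{"delta_pos":[-0.21,-0.13,0],"rotation":[-0.11,0.25,0.02],"jaw":0.5},{"delta_pos":[-0.24,-0.18,0],"rotation":[-0.14,0.32,0.03],"jaw":0.5},{"delta_pos":[-0.257,-0.2316,0],"rotation":[-0.172,0.384,0.034],"jaw":0.5},{"delta_pos":[-0.257,-0.2316,0],"rotation":[-0.172,0.384,0.034],"jaw":0.5},{"delta_pos":[-0.257,-0.2316,0],"rotation":[-0.172,0.384,0.034],"jaw":0.5},{"delta_pos":[-0.257,-0.2316,0],"rotation":[-0.172,0.384,0.034],"jaw":0.5}]}}

```text
time: 11.4
ee_pos: [0.5603, -0.2416, 0.2693]
ee_rot: [122.3, 89.9, 132.3]
wrist_force: [-0.3, -0.7, -0.5]
width: 0.497
```

Run:
```python
from h import *
w=r.snapshot("wrist"); c=r.snapshot("scene"); t=r.snapshot("top")
cv2.imwrite("pics/w4.png",w["frame"]); np.save("w4.npy",w,allow_pickle=True)
np.save("t4.npy",t,allow_pickle=True);np.save("s4.npy",c,allow_pickle=True)
a=cv2.resize(t["frame"][140:260,140:300],None,fx=3,fy=3); b=cv2.resize(c["frame"][140:260,230:340],(330,360),interpolation=cv2.INTER_CUBIC)
cv2.imwrite("pics/g7.png",np.hstack([a,b[:,:310]]))
p,R0,o=cur(); print(p,o["ee_rot"],o["time"],o["wrist_force"],o["q"].round(1))
```

```text
[ 0.56070929 -0.24186534  0.2697787 ] [111.49650626  89.9573983  121.57990287] 11.55 [-0.61228434  0.54100185  0.12953948] [ -24.5   21.9   94.3    0.    63.9 -124.6]
```

View pics/g7.png

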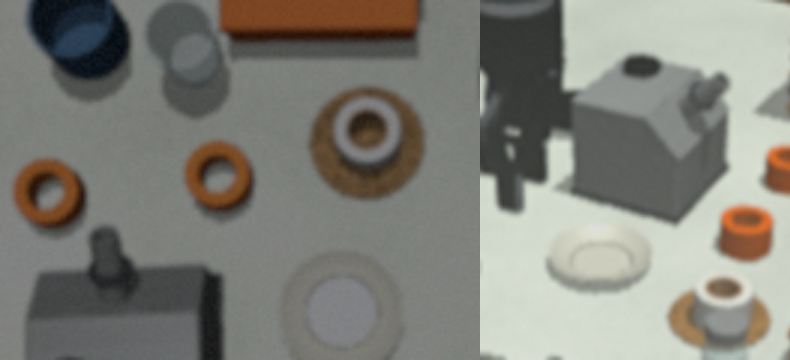

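View pics/w4.png

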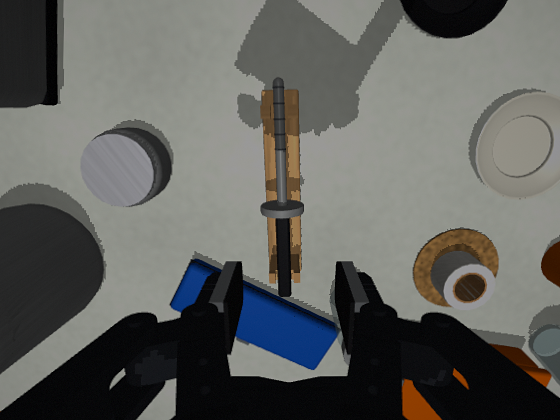

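Run:
```python
from h import *
w=np.load("w4.npy",allow_pickle=True).item();t=np.load("t4.npy",allow_pickle=True).item()
crop(w,230,60,340,310,2.4,"w4c")
P=[atz(w,(278,81),.064),atz(w,(283,292),.075),atz(w,(282,210),.064)]
print(np.round(P,4)); d=P[2]-P[0]; print(np.degrees(np.arctan2(d[1],d[0])),np.linalg.norm(d)); d=P[1]-P[0]; print(np.degrees(np.arctan2(d[1],d[0])),np.linalg.norm(d))
print("roll",atz(t,(262.3,183.3),.044), "two-view tip", tri([(w,(278,81)),(t,(357,245.6))]),tri([(w,(282,209)),(t,(347.6,202.6))]))
```

```text
[[ 0.4635 -0.2684  0.064 ]
 [ 0.6684 -0.228   0.075 ]
 [ 0.583  -0.244   0.064 ]]
11.543435627613187 0.12201535803529132
11.169595170706247 0.20914077117218485
roll [ 0.64482588 -0.01308855  0.044     ] two-view tip (array([ 0.4645762 , -0.26745292,  0.07404901]), [np.float64(0.000671434682210107), np.float64(0.0006714346822100174)]) (array([ 0.58169484, -0.24515224,  0.06913234]), [np.float64(0.0013736190842418862), np.float64(0.0013736190842419918)])
```

View pics/w4c.png

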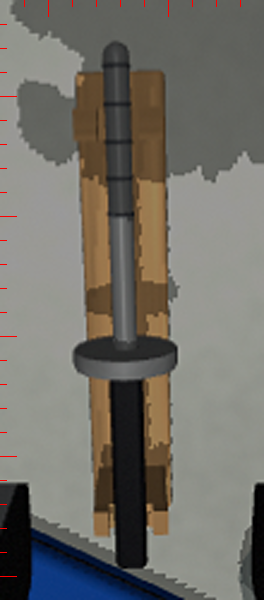

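Run:
```python
from h import *
F=frame(11.2,-25); p=np.array([.6302,-.2365,.065])
for k in (.08,0): go(p-k*F[:,0],F)
```

```text
dpos [0.1322, -0.0063, 0.1032] rot [-0.019, 0.4361, -0.0049] | rows>= 2.7
dpos [0.2048, -0.007, 0.0694] rot [-0.019, 0.4361, -0.0049] | rows>= 3.5
```

Request:
{"op": "step_arm", "data": {"commands": [{"delta_pos":[0.04,-0.002,0.035],"rotation":[-0.006,0.15,-0.002],"jaw":0.5},{"delta_pos":[0.08,-0.004,0.07],"rotation":[-0.012,0.3,-0.003],"jaw":0.5},{"delta_pos":[0.132,-0.0063,0.103],"rotation":[-0.019,0.436,-0.005],"jaw":0.5},{"delta_pos":[0.132,-0.0063,0.103],"rotation":[-0.019,0.436,-0.005],"jaw":0.5},{"delta_pos":[0.132,-0.0063,0.103],"rotation":[-0.019,0.436,-0.005],"jaw":0.5},{"delta_pos":[0.132,-0.0063,0.103],"rotation":[-0.019,0.436,-0.005],"jaw":0.5}]}}

```text
time: 12.3
ee_pos: [0.6644, -0.2308, 0.1431]
ee_rot: [-179.5, 65.4, -168.4]
wrist_force: [-0.3, -0.5, 0.9]
width: 0.498
```

Run:
```python
from h import *
w=r.snapshot("wrist"); cv2.imwrite("pics/w5.png",w["frame"])
p,R0,o=cur(); print(p,o["ee_rot"],o["time"],o["wrist_force"],o["q"].round(1))
F=frame(11.2,-25); q=np.array([.6302,-.2365,.065]); go(q,F)
print("pred handle end, stop, tip px",proj(w,[[.583+.1*np.cos(.1955),-.2455+.1*np.sin(.1955),.064],[.583,-.2455,.064],[.583-.12*np.cos(.1955),-.2455-.12*np.sin(.1955),.064]]))
```

```text
[ 0.66440431 -0.23095035  0.14358035] [-179.46460472   65.43764502 -168.35619156] 12.35 [-0.30027584  0.84224041  0.3126606 ] [ -15.7   47.2   70.6  -11.1   84.4 -113.6]
dpos [0.0859, 0.0015, 0.0012] rot [-0.0023, 0.0077, 0.0032] | rows>= 1.4
pred handle end, stop, tip px [[ 2.91339524e+02  3.11668294e+02]
 [ 2.91313491e+02  1.59078811e+02]
 [ 2.91252555e+02 -2.09960712e-01]]
```

View pics/w5.png

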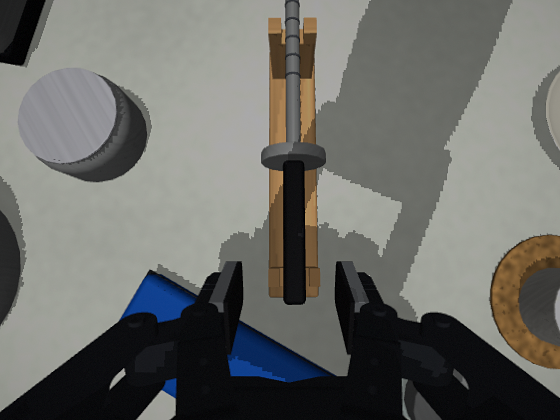

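Request:
{"op": "step_arm", "data": {"commands": [{"delta_pos":[0.03,0.001,-0.002],"rotation":[0,0.008,0.003],"jaw":0.5},{"delta_pos":[0.06,0.001,-0.002],"rotation":[0,0.008,0.003],"jaw":0.5},{"delta_pos":[0.087,0.001,-0.001],"rotation":[0,0.008,0.003],"jaw":0.5},{"delta_pos":[0.087,0.001,-0.001],"rotation":[0,0.008,0.003],"jaw":0.5},{"delta_pos":[0.087,0.001,-0.001],"rotation":[0,0.008,0.003],"jaw":0.5}]}}

```text
time: 12.98
ee_pos: [0.6295, -0.2382, 0.0685]
ee_rot: [-179.5, 65.3, -168.5]
wrist_force: [-0.1, -0.2, -0.2]
width: 0.496
```

Run:
```python
from h import *
w=r.snapshot("wrist"); c=r.snapshot("scene")
a=w["frame"]; b=cv2.resize(c["frame"][210:310,200:320],(480,420),interpolation=cv2.INTER_CUBIC)
cv2.imwrite("pics/g8.png",np.hstack([a[:,140:440],b]))
p,R0,o=cur(); print(p,o["ee_rot"],o["time"],o["wrist_force"],o["q"].round(1))
```

```text
[ 0.62954908 -0.23793512  0.06763264] [-179.55026852   65.21304891 -168.5131831 ] 13.075 [-0.03634392  0.33190566 -0.57665858] [ -16.9   50.    76.4  -11.9   75.9 -112.8]
```

View pics/g8.png

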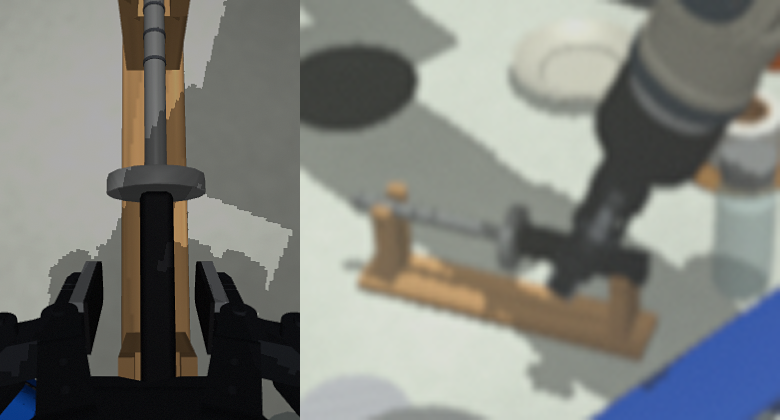

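Request:
{"op": "step_arm", "data": {"commands": [{"delta_pos":[0.003,0.0025,0],"rotation":[0,0,0],"jaw":0.5},{"delta_pos":[0.003,0.0025,0],"rotation":[0,0,0],"jaw":0.3},{"delta_pos":[0.003,0.0025,0],"rotation":[0,0,0],"jaw":0.05},{"delta_pos":[0.003,0.0025,0],"rotation":[0,0,0],"jaw":0.05},{"delta_pos":[0.003,0.0025,0],"rotation":[0,0,0],"jaw":0.05},{"delta_pos":[0.003,0.0025,0],"rotation":[0,0,0],"jaw":0.05},{"delta_pos":[0.003,0.0025,0],"rotation":[0,0,0],"jaw":0.05}], "squeeze": 90}}

```text
time: 13.95
ee_pos: [0.6281, -0.2357, 0.0652]
ee_rot: [-179.5, 65.2, -168.5]
wrist_force: [1.5, 1.4, 4.8]
width: 0.146
```

Run:
```python
from h import *
p,R0,o=cur(); print(p,o["ee_rot"],o["time"],o["wrist_force"],o["width"]*85)
w=r.snapshot("wrist");np.save("w9.npy",w,allow_pickle=True); cv2.imwrite("pics/w9.png",w["frame"]); 
go(p+[0,0,.1],R0)
```

```text
[ 0.62814479 -0.23566172  0.06517345] [-179.53207626   65.24693635 -168.4961707 ] 13.95 [1.4974619  1.41366929 4.7543309 ] 12.387195798227582
dpos [-0.0908, -0.0004, -0.0419] rot [0.0001, 0.0, 0.0001] | rows>= 1.6
```

View pics/w9.png

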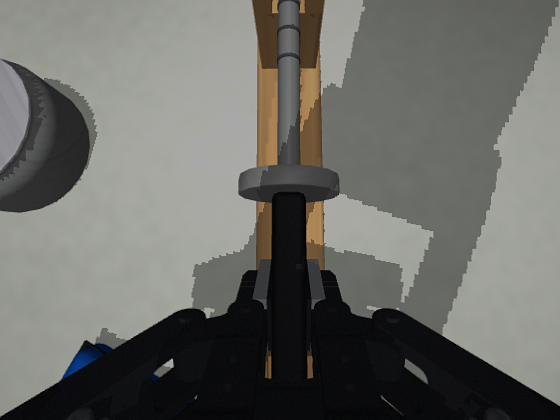

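Request:
{"op": "step_arm", "data": {"commands": [{"delta_pos":[-0.02,0,-0.0092],"rotation":[0,0,0],"jaw":0.05},{"delta_pos":[-0.05,0,-0.023],"rotation":[0,0,0],"jaw":0.05},{"delta_pos":[-0.0908,0,-0.042],"rotation":[0,0,0],"jaw":0.05},{"delta_pos":[-0.12,0,-0.0555],"rotation":[0,0,0],"jaw":0.05},{"delta_pos":[-0.136,0,-0.063],"rotation":[0,0,0],"jaw":0.05},{"delta_pos":[-0.136,0,-0.063],"rotation":[0,0,0],"jaw":0.05}]}}

```text
time: 14.75
ee_pos: [0.6282, -0.2354, 0.2164]
ee_rot: [-179.4, 65.4, -168.4]
wrist_force: [-0.2, 0.1, -1.1]
width: 0.153
```

Run:
```python
from h import *
p,R0,o=cur(); print(p,o["ee_rot"],o["time"],o["wrist_force"],o["width"]*85,o["q"].round(1))
t=np.load("t4.npy",allow_pickle=True).item();s=np.load("s4.npy",allow_pickle=True).item();w2=np.load("w2.npy",allow_pickle=True).item()
crop(t,145,205,225,265,7,"tA"); crop(s,255,145,345,215,7,"sA"); crop(w2,230,0,350,150,4,"wA")
c=r.snapshot("scene"); cv2.imwrite("pics/s10.png",cv2.resize(c["frame"][180:300,190:330],None,fx=4,fy=4))
```

```text
[ 0.62815837 -0.23542359  0.21637599] [-179.37474802   65.3623956  -168.35864412] 14.75 [-0.16982289  0.07091656 -1.09011864] 12.96638762062761 [ -16.8   40.1   74.2  -11.5   87.7 -115.1]
```

View pics/tA.png

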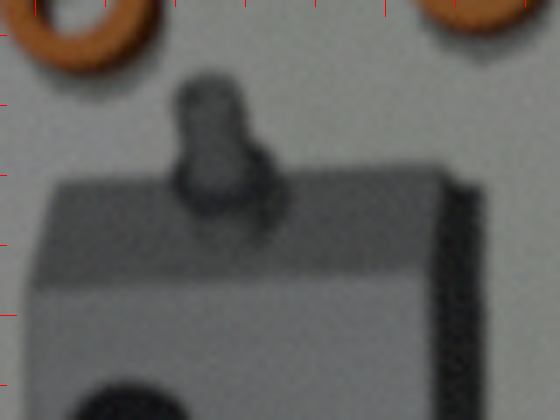

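View pics/sA.png

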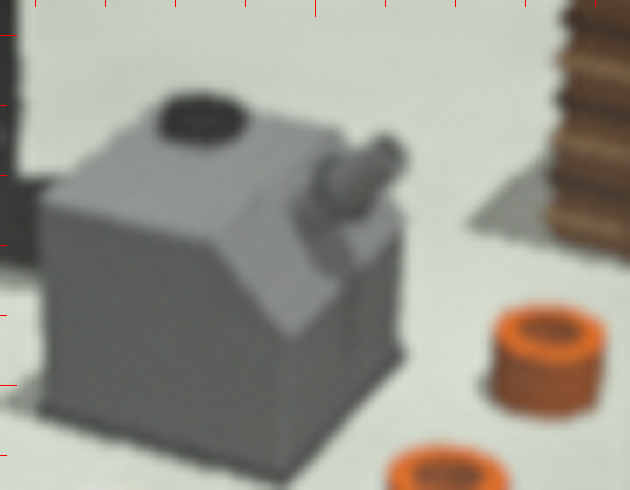

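View pics/wA.png

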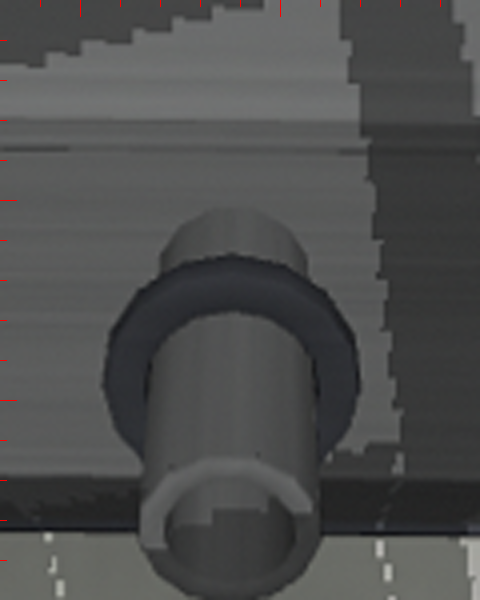

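View pics/s10.png

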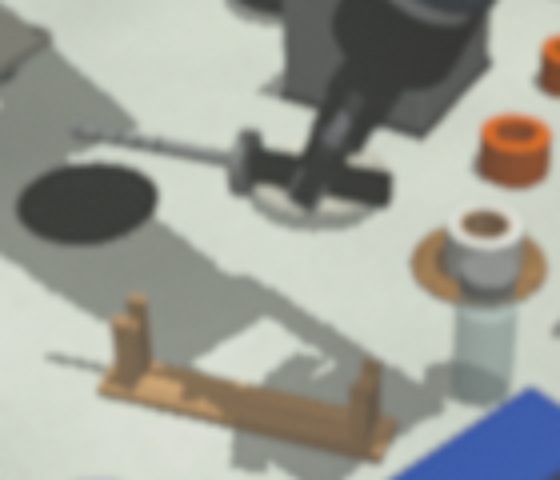

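```bash
cat > tube.py <<'E'
from h import *
from scipy.optimize import least_squares
t=np.load("t4.npy",allow_pickle=True).item();s=np.load("s4.npy",allow_pickle=True).item();w2=np.load("w2.npy",allow_pickle=True).item();w1=np.load("w1.npy",allow_pickle=True).item()
mt=(145+209/7,205+92/7);ms=(255+391/7,145+158/7);mw=(287.6,132.3)
print(tri([(t,mt),(s,ms)]),tri([(w2,mw),(s,ms)]),tri([(t,mt),(w2,mw)]),tri([(t,mt),(w2,mw),(s,ms)])[0])
print(atz(t,mt,.165),atz(s,ms,.165),atz(w2,mw,.165))
# flange centre/exit of tube in w2: flange upper face ellipse centre (231,365)/4
print("flange",atz(w2,(230+231/4,88),.165-.034*.7071))
T=lambda x,y:(145+x/7,205+y/7)
# bevel edge in top
a,b=atz(t,T(30,290),.135),atz(t,T(430,267),.135); d=a-b; print(a,b,np.degrees(np.arctan2(-d[0],d[1])),(a+b)/2)
a,b=atz(t,T(58,183),.091),atz(t,T(445,166),.091); d=a-b; print(a,b,np.degrees(np.arctan2(-d[0],d[1])),(a+b)/2)
E
python3 tube.py
```

```text
(array([0.53225012, 0.20441228, 0.15886242]), [np.float64(0.00029282536648457536), np.float64(0.0002928253664843903)]) (array([0.53026173, 0.20593126, 0.15782097]), [np.float64(0.0008948721038351354), np.float64(0.000894872103834846)]) (array([0.53094108, 0.20461915, 0.16342183]), [np.float64(0.0013640594565298963), np.float64(0.0013640594565300153)]) [0.53121801 0.20512922 0.15857843]
[0.53159358 0.20323299 0.165     ] [0.53736367 0.19261678 0.165     ] [0.53020234 0.20565111 0.165     ]
flange [0.5011419  0.20431473 0.1409586 ]
[0.46333714 0.27441635 0.135     ] [0.47029373 0.12698149 0.135     ] 2.7014492948009017 [0.46681543 0.20069892 0.135     ]
[0.5081795 0.2766326 0.091    ] [0.51305113 0.12853308 0.091     ] 1.8840280048932962 [0.51061532 0.20258284 0.091     ]
```

```bash
cat >> h.py <<'E'
# rod in tool frame, from the grasp pose
Rg=R.from_euler("xyz",[-179.53,65.25,-168.5],degrees=True).as_matrix()
u_t=Rg.T@np.array([np.cos(np.radians(11.5)),np.sin(np.radians(11.5)),0]); c_t=Rg.T@np.array([0,0,-.0012]); Lg=.047
def rod(p,R0): # stop, tip, handle end, dir
    u=R0@u_t; c=p+R0@c_t; return c-Lg*u, c-(Lg+.12)*u, c+(.1-Lg)*u, u
M=np.array([.531,.2052,.165]); yawc=2.6; A=np.array([np.cos(np.radians(yawc)),np.sin(np.radians(yawc)),1])/2**.5
def tool_for_stop(s): # s: stop distance along tube above the mouth
    F=frame(yawc,0); # find tilt
    from scipy.optimize import brentq
    f=lambda t:(frame(yawc,t)@u_t)[2]-A[2]
    t=brentq(f,0,45); F=frame(yawc,t); c=M+(s+Lg)*A; return c-F@c_t,F,t
E
python3 - <<'E'
from h import *
p,R0,o=cur(); c=r.snapshot("scene")
S,T,H,u=rod(p,R0); print(S,T,H,np.degrees(np.arcsin(u[2]))); print(proj(c,[S,T,H,S-.004*u]))
crop(c,195,195,295,245,8,"s11")
for s in (.20,.14): 
    pp,F,t=tool_for_stop(s); print(pp,t); go(pp,F)
E
```

```text
[ 0.58147362 -0.24454681  0.21366112] [ 0.46388451 -0.26848009  0.21366295] [ 0.67946454 -0.22460242  0.2136596 ] -0.0008727730042412243
[[251.06612495 220.10094291]
 [208.40732955 211.83106656]
 [289.07253842 227.45334825]
 [249.5925399  219.81558156]]
[0.70462811 0.21308028 0.3405039 ] 20.250856946737912
dpos [-0.184, 0.4246, 0.0935] rot [0.1516, -0.7853, 0.0086] | rows>= 7.6
[0.66224538 0.21115569 0.29807749] 20.250856946737912
dpos [-0.1279, 0.4309, 0.0733] rot [0.1516, -0.7853, 0.0086] | rows>= 7.3
```

View pics/s11.png

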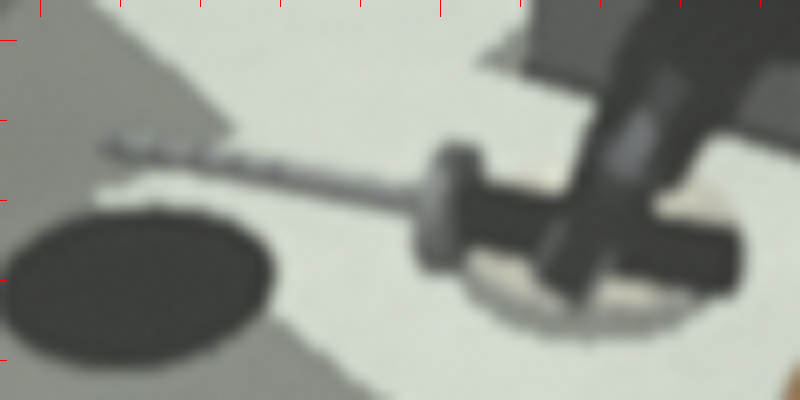

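Request:
{"op": "step_arm", "data": {"commands": [{"delta_pos":[-0.05,0.03,0.02],"rotation":[0.02,-0.1,0],"jaw":0.05},{"delta_pos":[-0.08,0.08,0.035],"rotation":[0.04,-0.2,0],"jaw":0.05},{"delta_pos":[-0.11,0.13,0.045],"rotation":[0.06,-0.3,0],"jaw":0.05},{"delta_pos":[-0.13,0.18,0.055],"rotation":[0.08,-0.4,0],"jaw":0.05},{"delta_pos":[-0.15,0.23,0.065],"rotation":[0.1,-0.5,0.005],"jaw":0.05},{"delta_pos":[-0.165,0.28,0.075],"rotation":[0.12,-0.6,0.006],"jaw":0.05},{"delta_pos":[-0.175,0.33,0.085],"rotation":[0.14,-0.7,0.007],"jaw":0.05},{"delta_pos":[-0.184,0.38,0.0935],"rotation":[0.1516,-0.785,0.0086],"jaw":0.05},{"delta_pos":[-0.184,0.4246,0.0935],"rotation":[0.1516,-0.785,0.0086],"jaw":0.05},{"delta_pos":[-0.184,0.4246,0.0935],"rotation":[0.1516,-0.785,0.0086],"jaw":0.05},{"delta_pos":[-0.184,0.4246,0.0935],"rotation":[0.1516,-0.785,0.0086],"jaw":0.05},{"delta_pos":[-0.184,0.4246,0.0935],"rotation":[0.1516,-0.785,0.0086],"jaw":0.05}]}}

```text
time: 16.35
ee_pos: [0.7047, 0.2117, 0.3396]
ee_rot: [-0.1, 69.8, 2.4]
wrist_force: [-0.7, 0.0, -1.1]
width: 0.149
```

```bash
cat > look.py <<'E'
from h import *
import sys
n=sys.argv[1]
w=r.snapshot("wrist"); c=r.snapshot("scene"); t=r.snapshot("top")
np.save(n+"w.npy",w,allow_pickle=True);np.save(n+"s.npy",c,allow_pickle=True)
cv2.imwrite(f"pics/{n}w.png",w["frame"]); crop(c,270,110,370,185,8,n+"s"); crop(t,130,140,260,260,4,n+"t")
p,R0,o=cur(); print(p,o["ee_rot"],o["time"],o["wrist_force"],o["width"]*85,o["q"].round(1))
S,T,H,u=rod(p,R0); B=np.stack([np.cross(np.array([-np.sin(np.radians(yawc)),np.cos(np.radians(yawc)),0]),A),np.array([-np.sin(np.radians(yawc)),np.cos(np.radians(yawc)),0]),A],1)
print("tip in tube",((T-M)@B).round(4),"stop",((S-M)@B).round(4),"ang",np.degrees(np.arccos(u@A)))
print("scene px tip,stop,mouth",proj(c,[T,S,M]).round(1).tolist()); print("wrist px",proj(w,[T,S,M,M-.034*A]).round(1).tolist())
E
python3 look.py a
```

```text
[0.70491198 0.21189266 0.34031752] [-3.81378847e-02  6.97828170e+01  2.47418745e+00] 16.5 [-0.40526651  0.2685527  -1.56069611] 12.63841439008297 [ 17.8  21.7  87.2  -6.7  51.7 -71.5]
tip in tube [ 0.0002 -0.0023  0.08  ] stop [ 0.0003 -0.0015  0.2   ] ang 0.37387247180157024
scene px tip,stop,mouth [[326.8, 154.3], [353.8, 134.7], [310.8, 165.8]]
wrist px [[286.7, -50.8], [288.0, 190.4], [291.3, -178.0], [291.2, -224.3]]
```

View pics/aw.png

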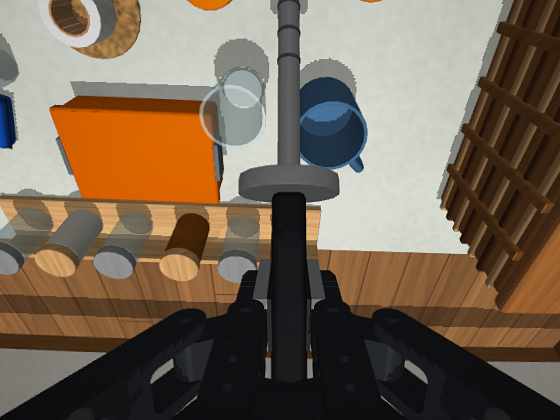

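View pics/as.png

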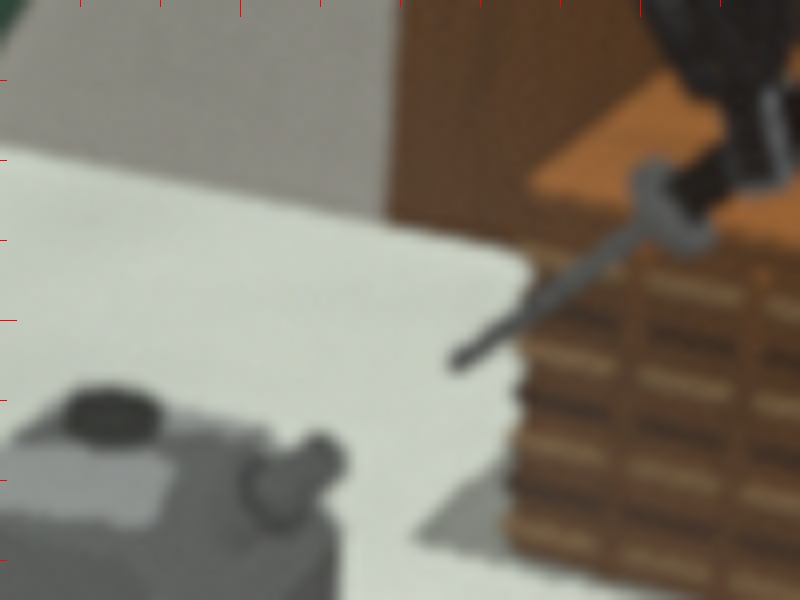

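View pics/at.png

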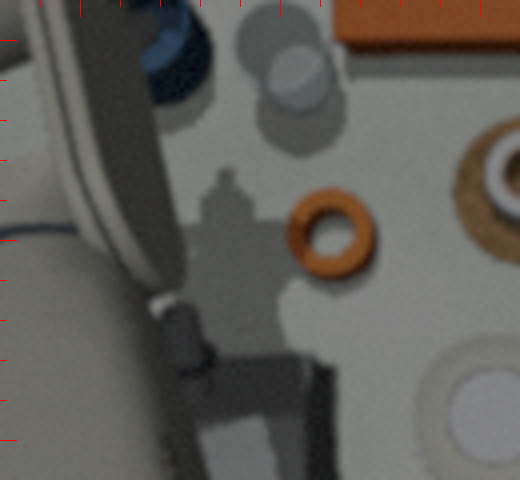

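Run:
```python
from h import *
for s in (.17,.135): 
    pp,F,t=tool_for_stop(s); go(pp,F)
```

```text
dpos [0.0123, 0.0012, -0.0274] rot [-0.0014, -0.0006, 0.0008] | rows>= 0.5
dpos [0.027, 0.0011, -0.0592] rot [-0.0014, -0.0006, 0.0008] | rows>= 1.0
```

Request:
{"op": "step_arm", "data": {"commands": [{"delta_pos":[0.007,0.001,-0.014],"rotation":[-0.0014,0,0.001],"jaw":0.05},{"delta_pos":[0.014,0.001,-0.03],"rotation":[-0.0014,0,0.001],"jaw":0.05},{"delta_pos":[0.021,0.001,-0.045],"rotation":[-0.0014,0,0.001],"jaw":0.05},{"delta_pos":[0.027,0.001,-0.059],"rotation":[-0.0014,0,0.001],"jaw":0.05},{"delta_pos":[0.027,0.001,-0.059],"rotation":[-0.0014,0,0.001],"jaw":0.05},{"delta_pos":[0.027,0.001,-0.059],"rotation":[-0.0014,0,0.001],"jaw":0.05}]}}

```text
time: 17.25
ee_pos: [0.6594, 0.2111, 0.2952]
ee_rot: [0.1, 69.7, 2.7]
wrist_force: [0.3, 0.2, -0.5]
width: 0.147
```

```bash
python3 look.py b
python3 - <<'E'
from h import *
c=np.load("bs.npy",allow_pickle=True).item(); crop(c,285,125,345,180,11,"bs2")
E
```

```text
[0.65949758 0.21100254 0.29522127] [ 0.09104591 69.71533753  2.6884674 ] 17.4 [-0.4867524  -0.52303644 -0.37328629] 12.896433122117402 [ 19.   20.3  95.5  -7.9  45.  -68.9]
tip in tube [ 0.0002 -0.0012  0.016 ] stop [ 1.00e-04 -4.00e-04  1.36e-01] ang 0.40821224135024964
scene px tip,stop,mouth [[313.9, 163.7], [339.2, 145.2], [310.8, 165.8]]
wrist px [[286.1, -51.3], [287.4, 189.4], [288.6, -79.1], [288.7, -134.0]]
```

View pics/bs2.png

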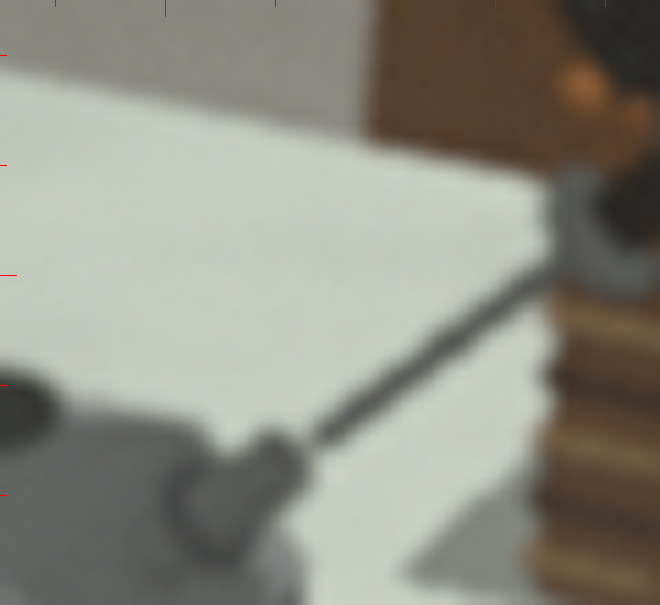

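View pics/bw.png

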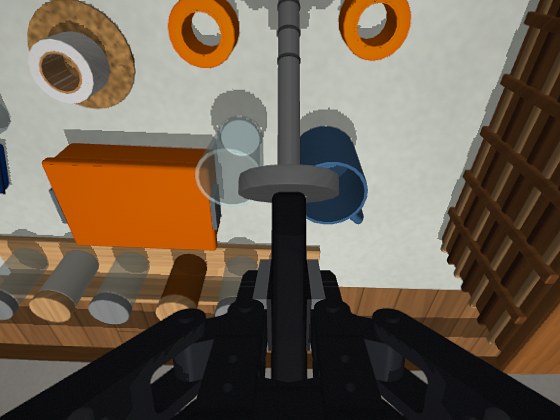

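```bash
sed -i 's/^M=np.array.*165\])/M=np.array([.5303,.2058,.1657])/' h.py; grep -n "^M=" h.py
python3 - <<'E'
from h import *
for s in (.125,.115,.105,.09): 
    pp,F,t=tool_for_stop(s); go(pp,F)
E
```

```text
38:M=np.array([.5303,.2058,.1657]); yawc=2.6; A=np.array([np.cos(np.radians(yawc)),np.sin(np.radians(yawc)),1])/2**.5
dpos [0.0037, 0.0007, -0.0104] rot [-0.0001, 0.0006, -0.0005] | rows>= 0.2
dpos [0.0078, 0.0007, -0.0195] rot [-0.0001, 0.0006, -0.0005] | rows>= 0.3
dpos [0.012, 0.0006, -0.0286] rot [-0.0001, 0.0006, -0.0005] | rows>= 0.5
dpos [0.0183, 0.0006, -0.0422] rot [-0.0001, 0.0006, -0.0005] | rows>= 0.7
```

Request:
{"op": "step_arm", "data": {"commands": [{"delta_pos":[0.0037,0.0007,-0.0104],"rotation":[0,0,0],"jaw":0.05},{"delta_pos":[0.0058,0.0007,-0.015],"rotation":[0,0,0],"jaw":0.05},{"delta_pos":[0.0078,0.0007,-0.0195],"rotation":[0,0,0],"jaw":0.05},{"delta_pos":[0.0099,0.0007,-0.024],"rotation":[0,0,0],"jaw":0.05},{"delta_pos":[0.012,0.0007,-0.0286],"rotation":[0,0,0],"jaw":0.05},{"delta_pos":[0.012,0.0007,-0.0286],"rotation":[0,0,0],"jaw":0.05}]}}

```text
time: 18.15
ee_pos: [0.6364, 0.2106, 0.2737]
ee_rot: [0.1, 69.8, 2.7]
wrist_force: [0.2, 0.1, -1.2]
width: 0.149
```

```bash
python3 look.py c
python3 - <<'E'
from h import *
c=np.load("cs.npy",allow_pickle=True).item(); crop(c,285,125,345,180,11,"cs2")
for s in (.09,.06,.03): 
    pp,F,t=tool_for_stop(s); go(pp,F)
E
```

```text
[0.63706393 0.21073159 0.2743106 ] [ 0.1127171  69.68468192  2.70808206] 18.3 [-0.02514353 -0.55282096 -1.58566202] 12.254377014984415 [ 19.7  19.8  99.2  -8.8  41.8 -67.3]
tip in tube [ 0.0002 -0.0011 -0.0146] stop [ 0.     -0.0002  0.1054] ang 0.4062356078533961
scene px tip,stop,mouth [[307.8, 167.7], [332.3, 149.8], [310.7, 165.5]]
wrist px [[286.5, -49.6], [287.8, 191.3], [288.7, -23.8], [288.7, -83.0]]
dpos [0.0064, -0.0001, -0.014] rot [-0.0002, 0.0011, -0.0007] | rows>= 0.2
dpos [0.019, -0.0001, -0.0412] rot [-0.0002, 0.0011, -0.0007] | rows>= 0.7
dpos [0.0315, -0.0001, -0.0685] rot [-0.0002, 0.0011, -0.0007] | rows>= 1.2
```

View pics/cs2.png

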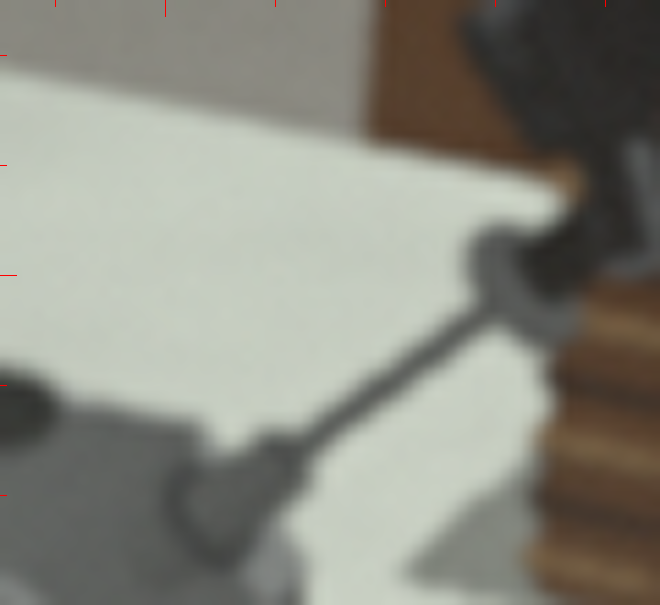

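Request:
{"op": "step_arm", "data": {"commands": [{"delta_pos":[0.0064,0,-0.014],"rotation":[0,0.001,0],"jaw":0.05},{"delta_pos":[0.0106,0,-0.023],"rotation":[0,0.001,0],"jaw":0.05},{"delta_pos":[0.0148,0,-0.032],"rotation":[0,0.001,0],"jaw":0.05},{"delta_pos":[0.019,0,-0.0412],"rotation":[0,0.001,0],"jaw":0.05},{"delta_pos":[0.019,0,-0.0412],"rotation":[0,0.001,0],"jaw":0.05}]}}

```text
time: 18.92
ee_pos: [0.6041, 0.2091, 0.2413]
ee_rot: [0.0, 69.8, 2.6]
wrist_force: [-0.0, -0.2, -1.4]
width: 0.144
```

```bash
python3 look.py d
python3 - <<'E'
from h import *
c=np.load("ds.npy",allow_pickle=True).item(); crop(c,285,125,345,180,11,"ds2")
for s in (.03,.01,0,-.004): 
    pp,F,t=tool_for_stop(s); go(pp,F)
E
```

```text
[0.60546912 0.20945199 0.2425639 ] [ 0.14965639 69.69817704  2.74750272] 19.075 [-0.13048661  0.54193999 -0.83761994] 12.509988282673365 [ 20.7  19.6 104.4 -10.2  37.  -64.7]
tip in tube [ 0.0002 -0.0009 -0.0594] stop [ 0.0001 -0.0001  0.0606] ang 0.3986328550350176
scene px tip,stop,mouth [[299.4, 173.9], [322.9, 156.7], [310.7, 165.5]]
wrist px [[286.9, -47.4], [288.2, 193.5], [288.6, 63.8], [288.7, -1.9]]
dpos [0.0127, -0.0003, -0.0278] rot [-0.0002, 0.0009, -0.0009] | rows>= 0.5
dpos [0.0211, -0.0003, -0.046] rot [-0.0002, 0.0009, -0.0009] | rows>= 0.8
dpos [0.0252, -0.0003, -0.0551] rot [-0.0002, 0.0009, -0.0009] | rows>= 1.0
dpos [0.0269, -0.0003, -0.0587] rot [-0.0002, 0.0009, -0.0009] | rows>= 1.0
```

View pics/dw.png

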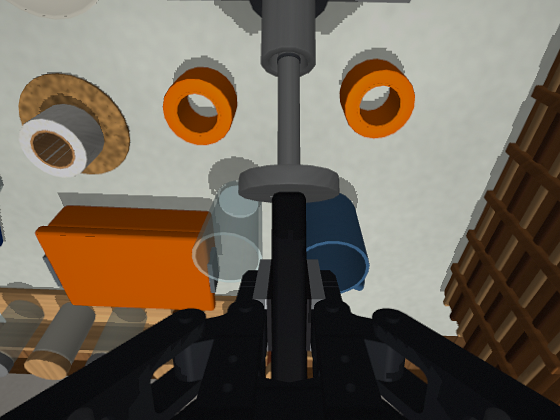

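Request:
{"op": "step_arm", "data": {"commands": [{"delta_pos":[0.0064,0,-0.014],"rotation":[0,0,0],"jaw":0.05},{"delta_pos":[0.0127,0,-0.0278],"rotation":[0,0,0],"jaw":0.05},{"delta_pos":[0.017,0,-0.037],"rotation":[0,0,0],"jaw":0.05},{"delta_pos":[0.02,0,-0.0437],"rotation":[0,0,0],"jaw":0.05},{"delta_pos":[0.0211,0,-0.046],"rotation":[0,0,0],"jaw":0.05},{"delta_pos":[0.0211,0,-0.046],"rotation":[0,0,0],"jaw":0.05}]}}

```text
time: 19.82
ee_pos: [0.5698, 0.2079, 0.2069]
ee_rot: [0.2, 69.7, 2.8]
wrist_force: [-0.3, -0.0, -0.1]
width: 0.149
```

```bash
python3 look.py e
python3 - <<'E'
from h import *
w=np.load("ew.npy",allow_pickle=True).item(); crop(w,230,100,350,220,5,"ew2")
for s in (.005,0,-.004): 
    pp,F,t=tool_for_stop(s); go(pp,F)
E
```

```text
[0.5701631  0.20796669 0.20720622] [ 0.20121955 69.64919256  2.78878954] 19.975 [ 0.11315024  0.17284379 -1.02997069] 12.462588744038252 [ 22.   19.9 110.  -12.6  31.4 -60.9]
tip in tube [ 0.0004 -0.0007 -0.1094] stop [0.0002 0.0001 0.0106] ang 0.39083202545970436
scene px tip,stop,mouth [[290.4, 180.5], [312.8, 164.0], [310.7, 165.5]]
wrist px [[286.3, -50.7], [287.6, 190.1], [287.5, 166.2], [287.6, 93.0]]
dpos [0.0023, -0.0004, -0.0051] rot [-0.0004, 0.0017, -0.0011] | rows>= 0.1
dpos [0.0043, -0.0004, -0.0096] rot [-0.0004, 0.0017, -0.0011] | rows>= 0.2
dpos [0.006, -0.0004, -0.0133] rot [-0.0004, 0.0017, -0.0011] | rows>= 0.2
```

View pics/ew2.png

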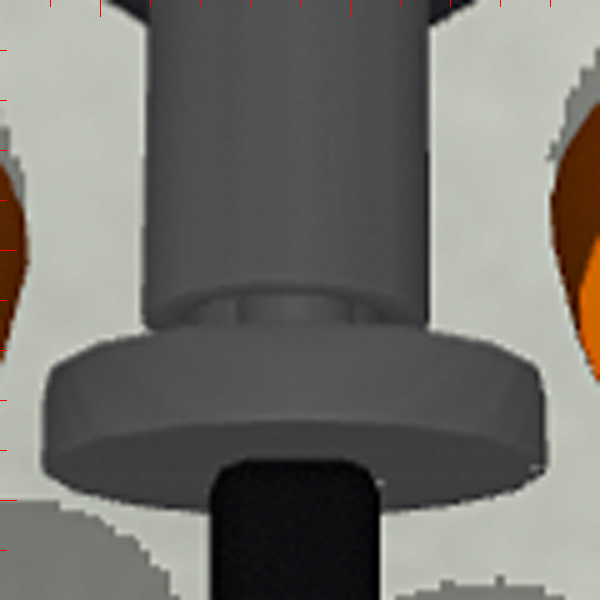

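Request:
{"op": "step_arm", "data": {"commands": [{"delta_pos":[0.0012,0,-0.0025],"rotation":[0,0,0],"jaw":0.05},{"delta_pos":[0.0023,0,-0.005],"rotation":[0,0,0],"jaw":0.05},{"delta_pos":[0.003,0,-0.007],"rotation":[0,0,0],"jaw":0.05},{"delta_pos":[0.0035,0,-0.008],"rotation":[0,0,0],"jaw":0.05},{"delta_pos":[0.0035,0,-0.008],"rotation":[0,0,0],"jaw":0.05}]}}

```text
time: 20.6
ee_pos: [0.5659, 0.208, 0.203]
ee_rot: [0.3, 69.4, 2.9]
wrist_force: [2.6, -3.2, 6.1]
width: 0.147
```

```bash
python3 look.py f
python3 - <<'E'
from h import *
w=np.load("fw.npy",allow_pickle=True).item(); crop(w,230,100,350,220,5,"fw2")
E
```

```text
[0.56588041 0.20796353 0.20300569] [ 0.33207784 69.37160157  2.94148567] 20.75 [ 3.8896795 -3.2954327  5.9579426] 12.857902209272686 [ 22.2  19.9 110.8 -13.2  30.4 -60.1]
tip in tube [ 0.0011 -0.0005 -0.1154] stop [0.0003 0.0003 0.0046] ang 0.5266218491474309
scene px tip,stop,mouth [[289.5, 181.4], [311.7, 164.9], [310.7, 165.5]]
wrist px [[286.2, -51.6], [287.6, 189.1], [287.0, 178.5], [287.1, 104.2]]
```

View pics/fw2.png

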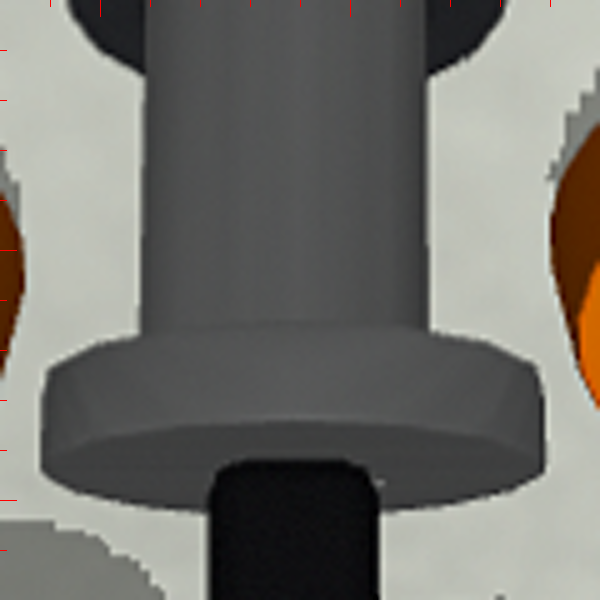

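Request:
{"op": "step_arm", "data": {"commands": [{"delta_pos":[0.0015,0,-0.0035],"rotation":[0,0,0],"jaw":0.05},{"delta_pos":[0.0025,0,-0.006],"rotation":[0,0,0],"jaw":0.05},{"delta_pos":[0.0025,0,-0.006],"rotation":[0,0,0],"jaw":0.05},{"delta_pos":[0.0025,0,-0.006],"rotation":[0,0,0],"jaw":0.05}]}}

```text
time: 21.25
ee_pos: [0.5659, 0.2086, 0.2029]
ee_rot: [0.7, 68.7, 3.3]
wrist_force: [8.7, -6.2, 13.8]
width: 0.146
```

```bash
python3 look.py g
python3 - <<'E'
from h import *
w=np.load("gw.npy",allow_pickle=True).item(); crop(w,230,100,350,220,5,"gw2")
E
```

```text
[0.56592528 0.20860766 0.20291666] [ 0.68001042 68.72137576  3.33472368] 21.4 [ 8.41146538 -5.80403411 13.80881281] 12.556407508597879 [ 22.3  19.8 111.2 -13.8  29.5 -59.5]
tip in tube [ 0.0031  0.0003 -0.1154] stop [0.001  0.0009 0.0046] ang 1.0777731921595453
scene px tip,stop,mouth [[289.9, 181.7], [311.9, 165.0], [310.7, 165.5]]
wrist px [[286.2, -51.5], [287.6, 189.2], [285.5, 178.3], [285.5, 103.2]]
```

View pics/gw2.png

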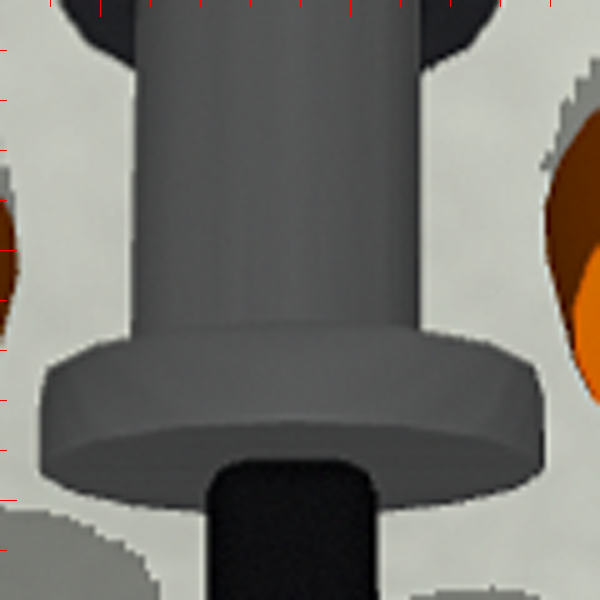

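Run:
```python
from h import *
for s in (.015,.05,.09,.13,.165): 
    pp,F,t=tool_for_stop(s); go(pp,F)
```

```text
dpos [-0.0043, -0.0012, 0.0095] rot [0.0001, 0.0179, -0.0047] | rows>= 0.2
dpos [-0.0184, -0.0011, 0.0415] rot [0.0001, 0.0179, -0.0047] | rows>= 0.7
dpos [-0.0345, -0.001, 0.0782] rot [0.0001, 0.0179, -0.0047] | rows>= 1.4
dpos [-0.0506, -0.001, 0.1148] rot [0.0001, 0.0179, -0.0047] | rows>= 2.0
dpos [-0.0647, -0.0009, 0.1468] rot [0.0001, 0.0179, -0.0047] | rows>= 2.6
```

Request:
{"op": "step_arm", "data": {"commands": [{"delta_pos":[-0.0043,-0.0011,0.0095],"rotation":[0,0.018,-0.005],"jaw":0.05},{"delta_pos":[-0.0113,-0.0011,0.0255],"rotation":[0,0.018,-0.005],"jaw":0.05},{"delta_pos":[-0.0184,-0.0011,0.0415],"rotation":[0,0.018,-0.005],"jaw":0.05},{"delta_pos":[-0.0265,-0.001,0.06],"rotation":[0,0.018,-0.005],"jaw":0.05},{"delta_pos":[-0.0345,-0.001,0.0782],"rotation":[0,0.018,-0.005],"jaw":0.05},{"delta_pos":[-0.0425,-0.001,0.0965],"rotation":[0,0.018,-0.005],"jaw":0.05},{"delta_pos":[-0.0506,-0.001,0.1148],"rotation":[0,0.018,-0.005],"jaw":0.05},{"delta_pos":[-0.0585,-0.001,0.131],"rotation":[0,0.018,-0.005],"jaw":0.05},{"delta_pos":[-0.0647,-0.001,0.1468],"rotation":[0,0.018,-0.005],"jaw":0.05},{"delta_pos":[-0.0647,-0.001,0.1468],"rotation":[0,0.018,-0.005],"jaw":0.05},{"delta_pos":[-0.0647,-0.001,0.1468],"rotation":[0,0.018,-0.005],"jaw":0.05}]}}

```text
time: 22.78
ee_pos: [0.6785, 0.2123, 0.3156]
ee_rot: [-0.1, 69.8, 2.5]
wrist_force: [-0.8, 0.1, -1.5]
width: 0.151
```

```bash
python3 look.py h
python3 - <<'E'
from h import *
sau=np.array([.478,.012]); u=np.array([np.cos(0),0,0])
t=np.load("t4.npy",allow_pickle=True).item(); print(atz(t,(140+340/3.,140+312/3.),.01))
F=frame(0,-24.75); L=.168+.003
for z in (.30,.20): go([.478+L,.012,z],F)
E
```

```text
[0.67847171 0.2123427  0.31564492] [-0.13007992 69.83737741  2.48477646] 22.925 [-0.44442402  0.51354637 -1.4394101 ] 12.636116436293651 [ 18.6  20.8  91.9  -7.4  48.1 -70. ]
tip in tube [-0.0002 -0.0015  0.0439] stop [-0.     -0.0006  0.1639] ang 0.47143630734890096
scene px tip,stop,mouth [[319.3, 159.3], [345.3, 140.3], [310.7, 165.5]]
wrist px [[286.3, -51.6], [287.7, 189.1], [289.5, -123.7], [289.6, -174.5]]
[0.47864316 0.01444247 0.01      ]
dpos [0.0015, -0.1988, -0.0416] rot [0.0466, 0.7838, 0.0027] | rows>= 4.2
dpos [0.0954, -0.1987, -0.0761] rot [0.0466, 0.7838, 0.0027] | rows>= 4.2
```

View pics/hs.png

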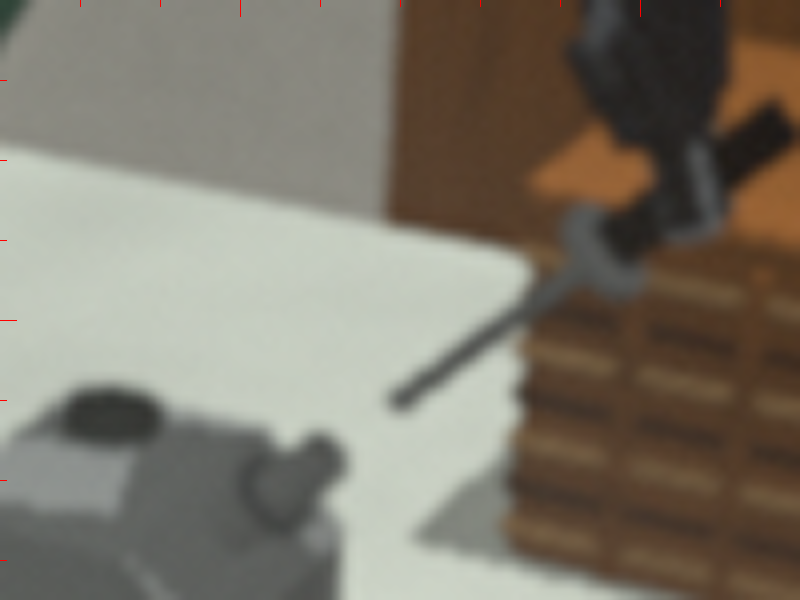

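Request:
{"op": "step_arm", "data": {"commands": [{"delta_pos":[-0.01,-0.02,0],"rotation":[0.01,0.16,0],"jaw":0.05},{"delta_pos":[-0.01,-0.06,-0.01],"rotation":[0.02,0.32,0],"jaw":0.05},{"delta_pos":[0,-0.11,-0.02],"rotation":[0.03,0.48,0.001],"jaw":0.05},{"delta_pos":[0,-0.16,-0.03],"rotation":[0.04,0.64,0.002],"jaw":0.05},{"delta_pos":[0.02,-0.199,-0.049],"rotation":[0.047,0.784,0.003],"jaw":0.05},{"delta_pos":[0.05,-0.199,-0.06],"rotation":[0.047,0.784,0.003],"jaw":0.05},{"delta_pos":[0.077,-0.199,-0.069],"rotation":[0.047,0.784,0.003],"jaw":0.05},{"delta_pos":[0.077,-0.199,-0.069],"rotation":[0.047,0.784,0.003],"jaw":0.05},{"delta_pos":[0.077,-0.199,-0.069],"rotation":[0.047,0.784,0.003],"jaw":0.05},{"delta_pos":[0.077,-0.199,-0.069],"rotation":[0.047,0.784,0.003],"jaw":0.05}]}}

```text
time: 24.18
ee_pos: [0.6501, 0.012, 0.2215]
ee_rot: [180.0, 65.4, 180.0]
wrist_force: [-0.3, 0.2, -0.6]
width: 0.146
```

```bash
python3 look.py i
python3 - <<'E'
from h import *
c=np.load("is.npy",allow_pickle=True).item(); crop(c,230,120,390,270,5,"is2")
t=r.snapshot("top"); crop(t,180,130,300,260,5,"it2")
S,T,H,u=rod(*cur()[:2]); print(T,H,"tip px top/scene",proj(t,[T]),proj(c,[T,S,H]))
E
```

```text
[0.64972836 0.01190679 0.22090235] [179.95913665  65.34163909 179.95665768] 24.325 [-0.24849647  0.74331333 -1.28717476] 12.860335498607098 [ -0.   39.4  74.9   0.   90.3 -90. ]
tip in tube [-0.0779 -0.1928 -0.0019] stop [ 0.0068 -0.1973  0.0831] ang 44.94899486345091
scene px tip,stop,mouth [[270.0, 170.1], [304.8, 179.0], [310.7, 165.5]]
wrist px [[286.4, -53.5], [287.8, 186.3], [593.2, 93.8], [558.2, 78.1]]
[0.4826393  0.01067271 0.2192457 ] [0.70263328 0.01227643 0.21952192] tip px top/scene [[249.42527347 234.12360664]] [[270.0011915  170.11609754]
 [304.7286156  179.0394064 ]
 [336.06830714 187.14945185]]
```

View pics/is2.png

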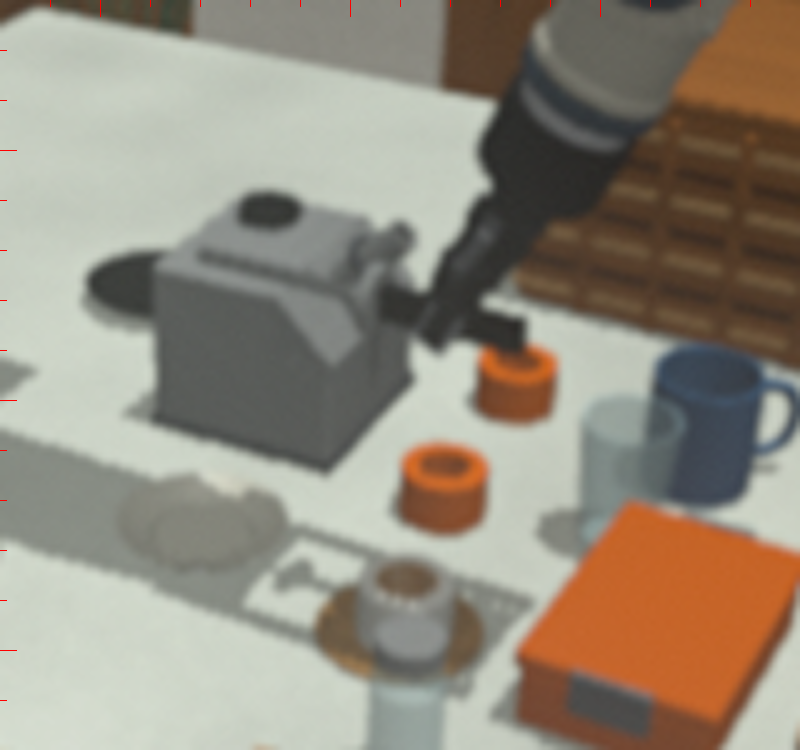

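View pics/it2.png

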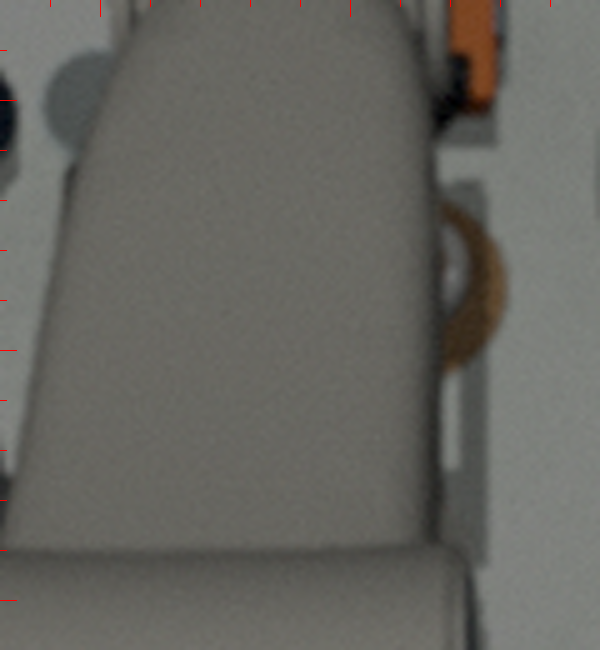

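View pics/iw.png

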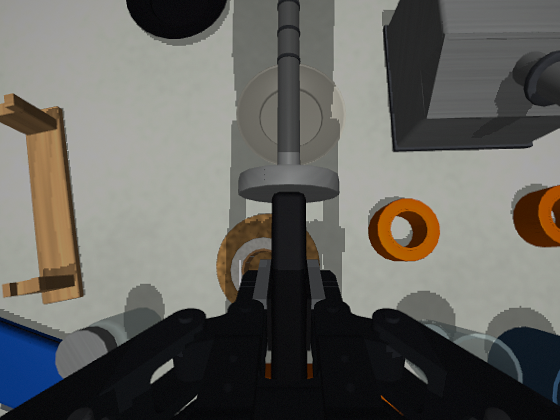

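Run:
```python
from h import *
o=r.get_obs(); print(o["qd"].round(3),o["time"],o["width"])
t=r.snapshot("scene"); print(atz(t,(230+407/5,120+578/5),.044))
r.close_job()
```

```text
[-0.012  0.352  0.17   0.135 -0.101 -0.058] 24.375 0.1502491492225217
[ 0.64659371 -0.01392416  0.044     ]
the job is handed in; nothing more can be done
```

I finished the job and handed it in at about 24 s of the 69 s allowed. My checks suggest it met every step, but no verdict was reported.

- **Tape roll:** I slid it off the tube, laid it on the cork mat and let go. It went down about 13° off flat because wrist joint 5 was near its limit, then settled flat. Two camera views put its centre about 4–6 mm from the mat's centre.
- **Dip rod in the tube:** it went in without sideways force. The collar met the mouth in the wrist picture, and pushing harder (about 17 N at the wrist) moved it no further. The stop was about 4.6 mm further up the tube than my model had it. I put that down to gripping about 51 mm from the stop face instead of the 47 mm I had estimated. I then drew it out, and the scene camera showed the tip clear of the mouth by about 40 mm.
- **Final pose:** the rod is gripped and level to about 1°, with tip and handle about 0.22 m above the bench. The tip should be within about 5 mm of the saucer's centre. That figure comes from the arm's position, with the scene and wrist pictures agreeing roughly. The arm hid the rod from the top camera. Joint speeds were below 0.4°/s at hand-in.
- **Bench:** in the last pictures I saw nothing displaced. I did not measure the bystanders' positions again.
- **Disagreement:** the scene camera read about 1 pixel (about 3 mm) low compared with the other two, so I used it only for relative checks.

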